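# Turn over a tray of phone lenses between two pinned trays

## Task

Put all the little clip-on lenses, glass up, into the blue tray, cap it with the empty yellow tray and push the red-headed pin right through the eyes of both, then turn the pinned pair over together so that it lies flat on the desk with the yellow tray underneath. Then pull the pin and lay it back on its black mat, and lift off the blue tray and set it mouth down, centred on the grey block, so that every lens is left lying thread side up in the yellow tray, which stays flat on the desk. Leave the flask, phone and power strip where they are.

Things in the scene. Friction and masses are not known exactly. Their poses are not given: they have to be found in the camera images.
- tray: Blue loose-parts tray, 180 g, mouth up on the desk at first. 110 mm (its x) by 64 mm (y, may be pinched across) by 24 mm tall; the floor is 16 mm thick, so its recess is 8 mm deep, 104 x 58 mm inside. Origin at the centre of its underside, z towards the mouth (rim at z = 24 mm). Two arms reach out from its -x end to two flat eyes. All the desk about it is free once the lenses are gone.
- tray_hole (a point): Middle of the blue tray's hole axis: x = -89, y = 0, z = 24 mm in its frame (rim height), 34 mm clear of its end wall. Its eyes are at y = +29 and -29 mm, 20 x 20 mm, 6 mm thick along y, with 13.5 mm square holes along y.
- cap_tray: Yellow empty tray, same size and mass, mouth down on the grey block at first. Origin at the centre of its RIM plane, z pointing away from the mouth (its back at z = +24 mm, recess floor at z = +8 mm). It caps the blue tray rim to rim, eyes at the same end: its origin is then at (0, 0, 24) mm in the blue tray's frame, axes parallel, and all four holes are in line.
- cap_hole (a point): Middle of the yellow tray's hole axis: x = -89, y = 0, z = 0 in its frame. Eyes as the blue ones but at y = +20 and -20 mm: they drop between those with 3 mm to spare each side and leave a 34 mm gap where the pushed-in pin can be gripped. The trays swing freely about the pin: lifted by its middle the pair hangs closed, its foot 144 mm below, and can be laid on its other side.
- block: Fixed grey block, 116 mm (x) x 66 mm (y) x 20 mm tall, the rest for a tray lying mouth down with its eyes overhanging one end (either end). Origin at the centre of its underside.
- pin: Retaining pin, 50 g, lying on the black mat: red head 12 x 12 mm, 32 mm long, then a 9 mm steel shaft 84 mm long with a round tip. Origin at the underside of the head, at its front face where the shaft begins; x points to the tip; the axis is at z = 6 mm. Pushed home from either side, the head meets the first eye and the tip stands about 20 mm out of the last.
- pin_tip (a point): The tip of the pin, on its axis, 84 mm from the head's front face.
- pin_root (a point): On the pin's axis at the head's front face.
- pin_mat: Fixed black rubber mat for the pin, 190 mm (x) x 100 mm (y), 2 mm thick. Origin at the centre of its underside.
- lens0: Clip-on phone lens (2 to 4 are there), black barrel 20 mm in diameter, 14 mm tall, with a silver ring, 20 g. Origin at the centre of the brass thread side; z points to the blue glass side. Glass up on the desk at first. The capped trays leave 16 mm of height, so a lens cannot tumble inside; four fit in a row along the tray's middle, 25 mm apart.
- lens1: Clip-on phone lens (2 to 4 are there), black barrel 20 mm in diameter, 14 mm tall, with a silver ring, 20 g. Origin at the centre of the brass thread side; z points to the blue glass side. Glass up on the desk at first. The capped trays leave 16 mm of height, so a lens cannot tumble inside; four fit in a row along the tray's middle, 25 mm apart.
- lens2: Clip-on phone lens (2 to 4 are there), black barrel 20 mm in diameter, 14 mm tall, with a silver ring, 20 g. Origin at the centre of the brass thread side; z points to the blue glass side. Glass up on the desk at first. The capped trays leave 16 mm of height, so a lens cannot tumble inside; four fit in a row along the tray's middle, 25 mm apart.
- lens3: Clip-on phone lens (2 to 4 are there), black barrel 20 mm in diameter, 14 mm tall, with a silver ring, 20 g. Origin at the centre of the brass thread side; z points to the blue glass side. Glass up on the desk at first. The capped trays leave 16 mm of height, so a lens cannot tumble inside; four fit in a row along the tray's middle, 25 mm apart.
- flask: Bystander: black flask, 68 mm in diameter, about 225 mm tall. Origin at the centre of its underside.
- phone: Bystander: phone lying flat, 150 x 74 x 9 mm. Origin at the centre of its underside.
- strip: Bystander: white power strip, 200 x 60 x 34 mm. Origin at the centre of its underside.

How it is judged (in metres and radians):
On the way, in this order (a step that is already met when the one before it is completed fails the run):
1. every lens lies in the blue tray, glass up, the tray flat on the desk (x of lens0 in the frame of tray between -0.05 and 0.05 m and y of lens0 in the frame of tray between -0.027 and 0.027 m and z of lens0 in the frame of tray between 0.012 and 0.022 m and angle between each of lens0, lens1, lens2, lens3's own z axis and vertical below 0.2 rad and x of lens1 in the frame of tray between -0.05 and 0.05 m and y of lens1 in the frame of tray between -0.027 and 0.027 m and z of lens1 in the frame of tray between 0.012 and 0.022 m and x of lens2 in the frame of tray between -0.05 and 0.05 m and y of lens2 in the frame of tray between -0.027 and 0.027 m and z of lens2 in the frame of tray between 0.012 and 0.022 m and x of lens3 in the frame of tray between -0.05 and 0.05 m and y of lens3 in the frame of tray between -0.027 and 0.027 m and z of lens3 in the frame of tray between 0.012 and 0.022 m and angle between tray's own z axis and vertical below 0.1 rad and height (world z) of tray below 0.006 m), for 0.2 s.
2. the yellow tray caps the blue one and the pin goes through all four eyes, its tip out at the far side (x of cap_tray in the frame of tray between -0.005 and 0.005 m and y of cap_tray in the frame of tray between -0.007 and 0.007 m and z of cap_tray in the frame of tray between 0.02 and 0.028 m and angle between the x axis of cap_tray and the x axis of tray, either way round below 0.1 rad and angle between the z axis of cap_tray and the z axis of tray, either way round below 0.1 rad and x of pin_tip in the frame of tray between -0.096 and -0.082 m and z of pin_tip in the frame of tray between 0.017 and 0.031 m and x of pin_root in the frame of tray between -0.096 and -0.082 m and z of pin_root in the frame of tray between 0.017 and 0.031 m and ((y of pin_tip in the frame of tray above 0.036 m and y of pin_root in the frame of tray below -0.03 m) or (y of pin_tip in the frame of tray below -0.036 m and y of pin_root in the frame of tray above 0.03 m)) and angle between tray's own z axis and vertical below 0.15 rad), for 0.2 s.
3. the pinned pair lies turned over, flat on the desk, the yellow tray now below (x of cap_tray in the frame of tray between -0.005 and 0.005 m and y of cap_tray in the frame of tray between -0.007 and 0.007 m and z of cap_tray in the frame of tray between 0.02 and 0.028 m and angle between the x axis of cap_tray and the x axis of tray, either way round below 0.1 rad and angle between the z axis of cap_tray and the z axis of tray, either way round below 0.1 rad and x of pin_tip in the frame of tray between -0.096 and -0.082 m and z of pin_tip in the frame of tray between 0.017 and 0.031 m and x of pin_root in the frame of tray between -0.096 and -0.082 m and z of pin_root in the frame of tray between 0.017 and 0.031 m and ((y of pin_tip in the frame of tray above 0.036 m and y of pin_root in the frame of tray below -0.03 m) or (y of pin_tip in the frame of tray below -0.036 m and y of pin_root in the frame of tray above 0.03 m)) and angle between each of cap_tray, tray's own z axis and vertical above 3 rad and height (world z) of cap_tray between 0.02 and 0.03 m and linear speed of tray below 0.03 m/s), for 0.2 s.
At the end, for the whole second after the job is handed in: Every lens lies thread side up (within 14 degrees) in the yellow tray's recess; the yellow tray is mouth up, flat on the desk; the blue tray lies mouth down on the grey block, centred within 25 mm; the pin lies on its mat (its tip may stick out up to 10 mm); all released and at rest (x of lens0 in the frame of cap_tray between -0.05 and 0.05 m and y of lens0 in the frame of cap_tray between -0.027 and 0.027 m and z of lens0 in the frame of cap_tray between -0.01 and -0.002 m and angle between each of lens0, lens1, lens2, lens3's own z axis and vertical above 2.9 rad and linear speed of each of lens0, lens1, lens2, lens3, cap_tray, tray, pin below 0.02 m/s and x of lens1 in the frame of cap_tray between -0.05 and 0.05 m and y of lens1 in the frame of cap_tray between -0.027 and 0.027 m and z of lens1 in the frame of cap_tray between -0.01 and -0.002 m and x of lens2 in the frame of cap_tray between -0.05 and 0.05 m and y of lens2 in the frame of cap_tray between -0.027 and 0.027 m and z of lens2 in the frame of cap_tray between -0.01 and -0.002 m and x of lens3 in the frame of cap_tray between -0.05 and 0.05 m and y of lens3 in the frame of cap_tray between -0.027 and 0.027 m and z of lens3 in the frame of cap_tray between -0.01 and -0.002 m and angle between each of cap_tray, tray's own z axis and vertical above 3 rad and height (world z) of cap_tray between 0.02 and 0.03 m and horizontal distance between tray and block below 0.025 m and height (world z) of tray between 0.04 and 0.05 m and x of pin_root in the frame of pin_mat between -0.095 and 0.095 m and y of pin_root in the frame of pin_mat between -0.05 and 0.05 m and x of pin_tip in the frame of pin_mat between -0.105 and 0.105 m and y of pin_tip in the frame of pin_mat between -0.06 and 0.06 m and height (world z) of pin_root below 0.016 m); the robot touches nothing.
It fails at once if the flask is disturbed (moved over 3 cm) (distance of flask from where it was at the start of the episode above 0.03 m).
It fails at once if the phone is disturbed (moved over 3 cm) (distance of phone from where it was at the start of the episode above 0.03 m).
It fails at once if the strip is disturbed (moved over 3 cm) (distance of strip from where it was at the start of the episode above 0.03 m).
Of lens0, lens1, lens2, lens3 only 2 to 4 are there at a start; the rules pass over those that are not, and their reading is None.
At some moment in a run one of lens0, lens1, lens2, lens3, pin may be knocked a few centimetres aside while the robot is not near it.
It also fails if it takes over 210 s, if anything falls off the work surface, if the arm or the gripper's body presses on something with over 40 N, if the wrist force passes 120 N, or if a joint passes its speed limit or range.

## Robot

A 6-joint arm with a two-finger parallel gripper is mounted at the origin on the work surface. World frame = base frame: x ahead of the robot, y to its left, z up, the work surface at z = 0. Lengths are in m, angles in degrees, forces in N, time in s.
With the tool pointing down it reaches from about 0.25 to 0.725 m from the base axis. Payload 9.7 kg.
Tool frame: the origin (TCP) lies midway between the tips of the shut fingers; the grasp point (between the pads) lies 19 mm behind it; x points along the fingers, y is the direction in which the jaws open and shut, and the axes are right-handed (so a half turn about x gives the same grasp; the last joint's range is limited). The gripper opens to 85 mm and grips with 20 to 120 N. Pads are 22 mm wide; open, the fingers measure 114 mm over their backs; the gripper's body (76 mm by 85 mm) begins 54 mm behind the grasp point. The pads swing forward as they close: fully open they stand 13 mm farther back than shut.
Start: joints at [70.073, 4.979, 10.078, 95.1, 0, 90], TCP at [0.187, 0.517, 0.231] pointing down, gripper open.
Joint ranges: [-179.16, 179.16], [-48.56, 103.87], [-65.8, 70.77], [-126.05, 130.52], [-82.76, 87.17], [-180, 180]. Speed limits (degrees/s): [127.2, 127.2, 147.25, 180, 180, 180].

## Interface

Orientations are given as [roll, pitch, yaw] about the fixed x, y, z axes, in that order (R = Rz(yaw) Ry(pitch) Rx(roll)).
In Python, from workcell import bot, cams gives the robot as it stands.
- The arm moves only by the tool apply_moves, never from a script. Its argument "commands" is a list of rows, each a list of 5 numbers: the shift along the tool's x, y, z in m, then the turn about the tool's x in rad, then the opening, from -1 (shut) to 1 (fully open). In form: [[tx, ty, tz, roll, hand], ...]. A call has 1 to 12 rows; each row is the pose to reach, as a shift and turn from the pose measured when the call began, along the tool's axes at that moment; what a row does not reach only later rows make up. A row lasts 1/10 s, in which the tool goes at most 50 mm and 8.59 degrees, less where a joint would pass 70% of its speed; a pose out of reach is approached as far as the arm can. A call with a gripper value outside its range is refused whole. The fingers move at their own pace and stop on an object; "newtons" is the grip in N (left out, the last holds). Time passes only in rows, so rows that repeat a pose let the fingers close. It gives the time, the measured TCP pose, the force and the opening at its end, in the units of the state.
- bot.get_obs(): the state, without advancing time (a new reading comes with each control period).
- cams.camera(name): name is "scene" or "top" or "wrist"; returns a dict with "frame" (420x560x3 uint8, blue, green, red), "depth" (420x560 float32, m along the optical axis (not along the pixel's ray), 0 where there is no reading), "camera_matrix" (3x3 intrinsics, pixels), "R" (3x3) and "t" (3): a world point X has camera coordinates R X + t; the wrist camera has in their place "mount" (4x4, takes a point from camera to tool coordinates, whose origin is the TCP and whose axes are the tool frame's). Camera axes: x right, y down, z forward; pixel columns grow to the right and rows downward; lengths in m; the calibration is good to about 2 mm. A picture is of the moment at which its call begins: read the wrist's pose just before it.
- bot.job_done(): hands the job in, once; it reports no verdict.
Trained networks look in the newest picture that a camera, given by its name, has taken for a name from the list of things; names that differ only in an ending like _2 or _b are one class to them, and where a whole thing is asked for, a point or a joint stands for the part that bears it (a point fixed in the world has none). Each returns a list of dicts, best first, with "confidence" (0 to 1); they miss things now and then, are a little off and sometimes report something else, mostly with a low value. They report only what shows in the picture. A call takes as long as a camera call.
- cams.spot_in(name, camera): "rect" ([left, top, right, bottom] in pixels, round what is visible of it).
The state is a dict: "time": time; "q": joint angles; "qd": joint speeds; "joint_efforts": joint torques, N m; "ee_pos": TCP position; "tcp_rot": TCP orientation; "wrist_force": force on the tool from outside, world axes, zero at the start; "torque": the same for the moment, N m; "opening": finger opening in m.
Only numpy, scipy, OpenCV 4.12 (cv2) and the standard library are available. Lean on these libraries where they do the work, as an engineer would, in place of code of your own. Each camera call takes 0.05 s, during which the arm holds its last target. There are 200 camera calls.

## Working session

There is one attempt and no reset: what is moved stays moved. The work goes in short steps, Python scripts to look and compute and a tool call to move; the robot and the scene stay as the last step left them, time stands still between calls to the robot, and variables do not carry over. Pictures are saved under pics/ and viewed, about 12 in all and at most 16, crops included, and the job is handed in when it is done.

Besides the shell and the picture viewer there is one more tool, called after "Call:" by a JSON object that holds its "op" and its "data". apply_moves: Moves the arm, as the interface text tells. Its arguments: {"type":"object","properties":{"commands":{"type":"array"},"newtons":{"type":"number"}},"required":["commands"]}

```bash
mkdir -p pics; ls; cat > h.py <<'E'
import numpy as np, cv2
from scipy.spatial.transform import Rotation as Ro
from workcell import bot, cams
def state():
    o=bot.get_obs(); R=Ro.from_euler('xyz',o['tcp_rot'],degrees=True).as_matrix(); return o,R,np.array(o['ee_pos'])
def cloud(name):
    o,R,p=state(); c=cams.camera(name); K=c['camera_matrix']; d=c['depth']
    v,u=np.mgrid[:d.shape[0],:d.shape[1]]
    P=np.stack([(u-K[0,2])/K[0,0]*d,(v-K[1,2])/K[1,1]*d,d],-1)
    if name=='wrist':
        M=np.array(c['mount']); P=P@M[:3,:3].T+M[:3,3]; P=P@R.T+p
    else: P=(P-np.array(c['t']))@np.array(c['R'])
    P[d==0]=np.nan
    return c['frame'],P
def save(n,f): cv2.imwrite('pics/'+n+'.png',f)
def goto(x,y,z,yaw=None,T=None):
    "tool shift to reach world x,y,z (TCP) and roll so that tool y axis lies at world angle yaw (mod 180)"
    o,R,p=state(); s=R.T@(np.array([x,y,z])-p)
    r=0
    if yaw is not None:
        cur=np.degrees(np.arctan2(R[1,1],R[0,1])); e=(yaw-cur+90)%180-90; r=-e
    return np.round(s,4),round(np.radians(r),4)
E
python3 - <<'E'
from h import *
o,R,p=state(); print(o); print(R.round(3))
for n in ['top','scene']:
    f,P=cloud(n); np.save(n+'.npy',P); save(n,f)
    for k in ['tray','cap_tray','block','pin','pin_mat','lens0','flask','phone','strip','tray_hole','cap_hole']:
        for d in cams.spot_in(k,n)[:5]:
            r=[int(a) for a in d['rect']]; q=P[r[1]:r[3]+1,r[0]:r[2]+1].reshape(-1,3); u=(r[0]+r[2])//2; v=(r[1]+r[3])//2
            print(n,k,r,round(d['confidence'],2),P[v,u].round(3),np.nanmax(q[:,2]).round(3))
E
```

```text
pics
{'time': 0.0, 'q': array([ 7.00703584e+01,  5.01041796e+00,  1.00347866e+01,  9.51016154e+01,
       -2.15897498e-03,  8.99995236e+01]), 'qd': array([-0.00027053,  0.00292886,  0.0785041 ,  0.00087516,  0.01214134,
        0.07791763]), 'joint_efforts': array([-5.11631370e-04, -5.20392752e+01,  4.64803147e+01,  1.63529674e-02,
       -6.57482474e-05, -6.38039893e-06]), 'ee_pos': array([0.18740332, 0.51682883, 0.23059261]), 'tcp_rot': array([ -88.39952957,   89.92272312, -108.32869332]), 'wrist_force': array([-0.65799446, -0.22484679,  0.23421667]), 'torque': array([ 0.05330481, -0.00190156, -0.02639885]), 'opening': 0.08541338036940882}
[[-0.     0.341  0.94 ]
 [-0.001  0.94  -0.341]
 [-1.    -0.001  0.   ]]
top tray [274, 214, 308, 286] 0.88 [ 0.512 -0.015  0.018] 0.038
top tray [143, 217, 185, 293] 0.48 [0.5   0.266 0.041] 0.05
top cap_tray [142, 216, 185, 289] 0.56 [0.506 0.267 0.045] 0.05
top cap_tray [74, 144, 137, 200] 0.44 [0.656 0.36  0.16 ] 0.229
top block [174, 218, 175, 228] 0.61 [0.574 0.251 0.025] 0.029
top pin [443, 243, 451, 297] 0.61 [ 0.467 -0.365  0.014] 0.019

[... 1140 characters left out ...]
.71 [ 0.686 -0.377  0.032] 0.042
scene lens0 [179, 231, 188, 242] 0.58 [ 0.544 -0.236  0.011] 0.02
scene lens0 [230, 243, 238, 252] 0.43 [ 0.629 -0.144  0.016] 0.02
scene lens0 [207, 200, 214, 206] 0.41 [ 0.493 -0.145  0.017] 0.02
scene flask [418, 113, 465, 184] 0.79 [0.689 0.354 0.149] 0.23
scene phone [263, 249, 321, 323] 0.86 [ 0.773 -0.072  0.01 ] 0.017
scene phone [228, 240, 240, 251] 0.27 [ 0.623 -0.142  0.013] 0.02
scene strip [92, 278, 194, 345] 0.68 [ 0.686 -0.378  0.037] 0.042
scene tray_hole [238, 158, 285, 222] 0.95 [ 0.519 -0.02   0.019] 0.038
scene tray_hole [179, 234, 189, 241] 0.57 [ 0.551 -0.235  0.017] 0.02
scene cap_hole [331, 121, 387, 169] 0.86 [0.531 0.253 0.047] 0.051
```

```bash
ls -la pics
```

```text
total 668
drwxr-xr-x 2 agent agent   4096 Dec  4 18:19 .
drwxr-xr-x 3 agent agent   4096 Dec  4 18:19 ..
-rw-r--r-- 1 agent agent 421720 Dec  4 18:19 scene.png
-rw-r--r-- 1 agent agent 252772 Dec  4 18:19 top.png
```

View pics/top.png

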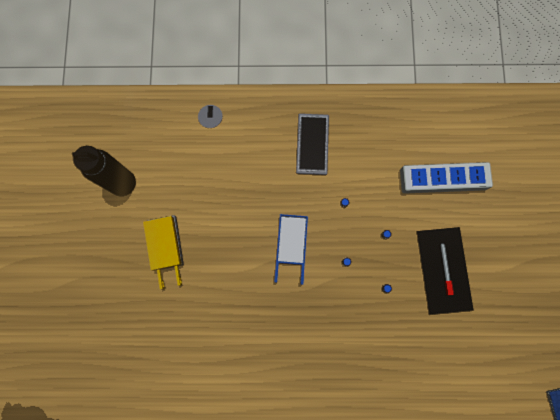

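View pics/scene.png

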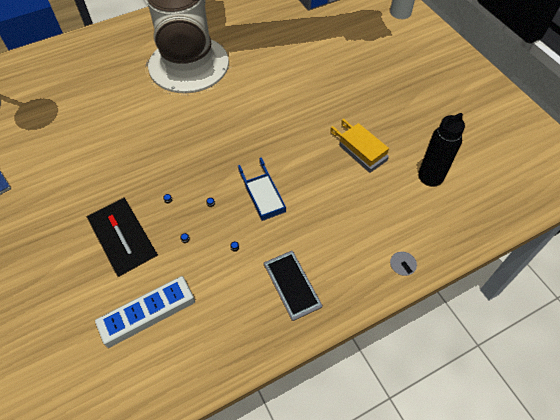

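```bash
cat >> h.py <<'E'
def blobs(f,P,lo,hi,zmin,zmax,amin=8,box=(0.2,0.75,-0.55,0.45)):
    h=cv2.cvtColor(f,cv2.COLOR_BGR2HSV); m=cv2.inRange(h,lo,hi)>0
    with np.errstate(invalid='ignore'):
        m&=(P[...,2]>zmin)&(P[...,2]<zmax)&(P[...,0]>box[0])&(P[...,0]<box[1])&(P[...,1]>box[2])&(P[...,1]<box[3])
    n,l,s,c=cv2.connectedComponentsWithStats(m.astype(np.uint8),connectivity=8); out=[]
    for i in range(1,n):
        if s[i,4]>=amin:
            q=P[l==i]; r=cv2.minAreaRect(q[:,:2].astype(np.float32)*1000)
            out.append((int(s[i,4]),c[i].round(0),q.mean(0).round(4),np.round(r[0],1),np.round(r[1],1),round(r[2],1)))
    return sorted(out,key=lambda a:-a[0])
BLUE=((100,120,40),(130,255,255)); YEL=((18,120,60),(32,255,255)); RED=((0,150,60),(6,255,255))
E
python3 - <<'E'
from h import *
for n in ['top','scene']:
    f=cv2.imread('pics/'+n+'.png'); P=np.load(n+'.npy')
    for k,c,a,b in [('blue',BLUE,0.003,0.04),('yel',YEL,0.03,0.06),('red',RED,0,0.03)]:
        print(n,k); [print('  ',*x) for x in blobs(f,P,*c,a,b)[:8]]
c=cams.camera('wrist'); print(np.array(c['mount']).round(3),c['camera_matrix'])
print(goto(0.55,-0.18,0.23,90))
E
```

```text
top blue
   244 [458. 175.] [ 0.6813 -0.3954  0.0349] [ 681.5 -395.3] [39.  34.3] 1.6
   243 [438. 176.] [ 0.6792 -0.3513  0.0348] [ 679.5 -351.8] [38.7 33.2] 1.5
   239 [477. 174.] [ 0.6832 -0.4394  0.0349] [ 683.6 -439.5] [38.9 33.8] 1.5
   236 [419. 177.] [ 0.6781 -0.3074  0.0348] [ 678.4 -308.2] [38.8 34.1] 5.9
   230 [288. 253.] [ 0.5065 -0.0081  0.0257] [516.2 -15.1] [ 63.  152.2] 85.4
   45 [387. 288.] [ 0.4276 -0.2289  0.0139] [ 427.7 -229.3] [13.2 14.1] 0.0
   44 [305. 240.] [ 0.5335 -0.0468  0.024 ] [533.4 -46.8] [ 2.4 88.2] 85.6
   40 [347. 261.] [ 0.4871 -0.1408  0.0143] [ 487.4 -140.7] [15.1 14.4] 61.1
top yel
   1500 [161. 243.] [0.5262 0.2729 0.0435] [526.9 274.5] [111.4  65.3] 11.6
   15 [160. 283.] [0.4376 0.2757 0.0312] [437.8 275.2] [19.6  5.7] 7.8
top red
   88 [450. 287.] [ 0.4288 -0.3683  0.0126] [ 429.4 -369.6] [31.4 19.1] 4.2
scene blue
   363 [263. 193.] [ 0.5295 -0.0198  0.0223] [510.6 -14.5] [ 71.7 167.1] 83.9
   290 [114. 323.] [ 0.6812 -0.4397  0.0354] [ 680.4 -439.6] [41.  33.4] 3.2
   282 [134. 313.] [ 0.6797 -0.3958  0.0351] [ 679.  -395.8] [41.2 33.2]
[... 167 characters left out ...]
34. 245.] [ 0.6224 -0.141   0.0148] [ 621.5 -141. ] [14.3 15.6] 65.2
   34 [184. 236.] [ 0.5481 -0.2347  0.0147] [ 548. -234.] [14.4 15.1] 40.3
   33 [210. 200.] [ 0.485  -0.1414  0.0149] [ 485.8 -141.6] [15.6 15.7] 49.8
scene yel
   1055 [363. 143.] [0.5265 0.2684 0.043 ] [504.3 267.6] [155.8  69.2] 11.7
scene red
   70 [112. 220.] [ 0.425  -0.3687  0.0128] [ 423. -369.] [44.3 13. ] 4.0
[[-0.    -0.302  0.953 -0.143]
 [ 1.    -0.001 -0.     0.001]
 [ 0.001  0.953  0.302 -0.078]
 [ 0.     0.     0.     1.   ]] [[325.51128254   0.         281.97709945]
 [  0.         325.51128254 212.90027491]
 [  0.           0.           1.        ]]
(array([ 0.0013, -0.5317,  0.5784]), np.float64(-0.3478))
```

Call:
{"op": "apply_moves", "data": {"commands": [[0,-0.47,0.46,-0.348,1],[0,-0.47,0.46,-0.348,1],[0,-0.47,0.46,-0.348,1],[0,-0.47,0.46,-0.348,1],[0,-0.47,0.46,-0.348,1],[0,-0.47,0.46,-0.348,1],[0,-0.47,0.46,-0.348,1],[0,-0.47,0.46,-0.348,1],[0,-0.47,0.46,-0.348,1],[0,-0.47,0.46,-0.348,1],[0,-0.47,0.46,-0.348,1],[0,-0.47,0.46,-0.348,1]]}}

```text
time: 2.45
ee_pos: [0.4356, -0.0299, 0.2316]
tcp_rot: [2.7, 89.9, 2.6]
wrist_force: [2.1, 0.3, -0.3]
opening: 0.0851
```

Call:
{"op": "apply_moves", "data": {"commands": [[0,-0.05,0,0,0.2],[0,-0.05,0,0,0.2],[0,-0.05,0,0,0.2],[0,-0.05,0,0,0.2]]}}

```text
time: 2.85
ee_pos: [0.4356, -0.0792, 0.2317]
tcp_rot: [13.0, 89.9, 13.0]
wrist_force: [0.1, 0.2, 0.3]
opening: 0.0513
```

```bash
cat > look.py <<'E'
from h import *
import sys
def look(name,cols='byr',box=(0.2,0.75,-0.55,0.45),zr=None):
    o,R,p=state(); f,P=cloud('wrist'); save(name,f); np.save(name+'.npy',P)
    print('t',round(o['time'],2),'tcp',p.round(4),'yaw',np.degrees(np.arctan2(R[1,1],R[0,1])).round(2),'open',round(o['opening'],4),'F',np.round(o['wrist_force'],1))
    for k,c,a,b in [('blue',BLUE,0.004,0.06),('yel',YEL,0.004,0.06),('red',RED,0,0.05)]:
        if k[0] in cols:
            if zr: a,b=zr
            print(k); [print('  ',*x) for x in blobs(f,P,*c,a,b,30,box)[:8]]
    return f,P
if __name__=='__main__': look(*sys.argv[1:3])
E
python3 look.py w1
```

```text
t 2.85 tcp [ 0.4356 -0.0792  0.2317] yaw 90.01 open 0.0513 F [0.1 0.2 0.3]
blue
   1207 [333. 239.] [ 0.5037 -0.0196  0.0242] [515.  -14.7] [ 64.5 154.3] 85.5
   431 [ 34. 368.] [ 0.675  -0.3969  0.0353] [ 679.5 -393.9] [39.8 35. ] 3.7
   415 [  9. 373.] [ 0.6834 -0.4325  0.0353] [ 682.3 -435.2] [41.3 28.4] 2.1
   153 [147. 174.] [ 0.4269 -0.2283  0.0145] [ 427.3 -228.2] [15.2 15.2] 81.5
   146 [229. 224.] [ 0.4863 -0.1395  0.0146] [ 486.3 -139.5] [15.5 15.4] 89.4
   130 [156. 272.] [ 0.5494 -0.2325  0.0147] [ 549.3 -232.2] [16.  15.6] 20.8
   109 [235. 324.] [ 0.6238 -0.139   0.0147] [ 624.3 -139. ] [15.5 16.1] 86.8
yel
   787 [555. 265.] [0.5337 0.2435 0.0284] [533.2 243.2] [111.5   9.4] 8.3
   110 [557. 188.] [0.4436 0.2346 0.0133] [443.5 235.4] [20.9  5.6] 11.2
red
   481 [ 27. 174.] [ 0.4273 -0.3649  0.0121] [ 429.2 -371.3] [34.1 23.9] 6.5
```

View pics/w1.png

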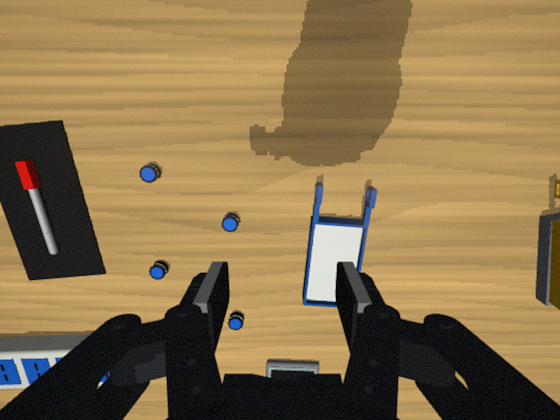

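Call:
{"op": "apply_moves", "data": {"commands": [[0.17,-0.0613,0.0512,0.0787,0],[0.17,-0.0613,0.0512,0.0787,0],[0.17,-0.0613,0.0512,0.0787,0],[0.17,-0.0613,0.0512,0.0787,0],[0.17,-0.0613,0.0512,0.0787,0],[0.2,-0.0613,0.0512,0.0787,0],[0.2247,-0.0613,0.0512,0.0787,0],[0.2247,-0.0613,0.0512,0.0787,0],[0.2247,-0.0613,0.0512,0.0787,0],[0.2247,-0.0613,0.0512,0.0787,-1],[0.2247,-0.0613,0.0512,0.0787,-1],[0.2247,-0.0613,0.0512,0.0787,-1]], "newtons": 25}}

```text
time: 4.1
ee_pos: [0.4884, -0.1399, 0.0094]
tcp_rot: [3.7, 89.7, -0.7]
wrist_force: [-1.5, 0.9, 7.4]
opening: 0.0178
```

Call:
{"op": "apply_moves", "data": {"commands": [[-0.03,0,0,0,-1],[-0.06,0,0,0,-1],[-0.06,0,0,0,-1]]}}

```text
time: 4.4
ee_pos: [0.4905, -0.1406, 0.0746]
tcp_rot: [-5.8, 89.3, -10.2]
wrist_force: [0.6, -1.0, 0.5]
opening: 0.0179
```

```bash
python3 - <<'E'
from look import *
f,P=look('w2','b'); q=f[200:420,130:430]; save('w2c',cv2.resize(q,None,fx=2,fy=2))
E
```

```text
t 4.4 tcp [ 0.4905 -0.1406  0.0746] yaw 85.58 open 0.0179 F [ 0.6 -1.   0.5]
blue
   2315 [508. 286.] [0.5417 0.0103 0.022 ] [534.8   0.9] [ 34.2 116.8] 83.4
   1498 [420. 277.] [ 0.5316 -0.0472  0.0175] [528.9 -46.2] [ 4.2 83.4] 85.2
   748 [544. 153.] [0.4503 0.0183 0.0239] [452.1  19.4] [ 7.6 24.6] 85.5
   716 [451. 171.] [ 0.4555 -0.0385  0.0302] [458.3 -38. ] [46.6 14.6] 8.0
   512 [129. 144.] [ 0.4265 -0.228   0.0146] [ 426.6 -228. ] [15.  15.4] 26.7
   207 [443. 152.] [ 0.4458 -0.0377  0.0175] [445.7 -37.9] [ 6.3 13.5] 84.8
   137 [542. 179.] [0.4652 0.0189 0.0254] [466.1  18.8] [ 6.8 11. ] 83.0
   136 [157. 311.] [ 0.5456 -0.2342  0.0147] [ 545.4 -234.9] [ 6.9 16.9] 29.2
```

View pics/w2c.png

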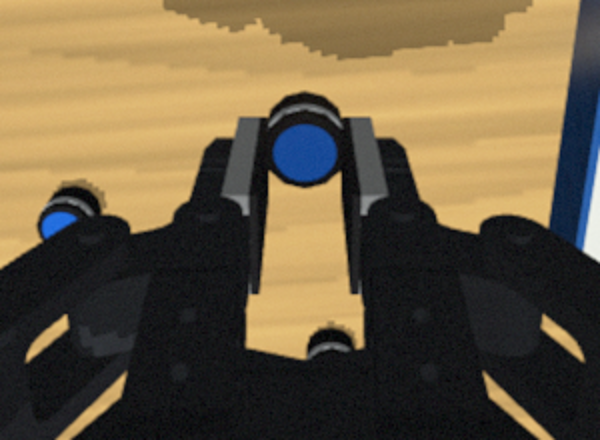

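```bash
python3 - <<'E'
from h import *
f=cv2.imread('pics/w2.png'); P=np.load('w2.npy')
print(blobs(f,P,*BLUE,0.06,0.12,30))
p=np.array([0.4905,-0.1406]); 
for uv in [(282,274),(282,252),(255,265),(312,265),(255,290),(312,290),(250,300)]:
    print(uv,P[uv[1],uv[0]].round(4))
E
```

```text
[(770, array([282., 276.]), array([ 0.4882, -0.1389,  0.0797]), array([ 488.4, -138.9]), array([15.5, 16. ]), 75.7)]
(282, 274) [ 0.4868 -0.1388  0.0802]
(282, 252) [ 0.4777 -0.1381  0.0753]
(255, 265) [ 0.4783 -0.1502  0.0859]
(312, 265) [ 0.48   -0.1249  0.0863]
(255, 290) [ 0.4781 -0.1485  0.1071]
(312, 290) [ 0.4793 -0.1267  0.1078]
(250, 300) [ 0.4789 -0.15    0.1125]
```

Call:
{"op": "apply_moves", "data": {"commands": [[0,0.126,0.0016,0,-1],[0,0.126,0.0016,0,-1],[0,0.126,0.0016,0,-1],[0,0.126,0.0016,0,-1],[0.03,0.126,0.0016,0,-1],[0.048,0.126,0.0016,0,-1],[0.048,0.126,0.0016,0,-1],[0.048,0.126,0.0016,0,-1]]}}

```text
time: 5.25
ee_pos: [0.5011, -0.0154, 0.0242]
tcp_rot: [-6.2, 89.5, -10.6]
wrist_force: [0.3, 0.5, -0.3]
opening: 0.0175
```

Call:
{"op": "apply_moves", "data": {"commands": [[0,0,0,0,-0.34],[0,0,0,0,-0.34],[-0.03,0,0,0,-0.34],[-0.05,-0.03,0,0,0],[-0.05,-0.218,-0.0575,0,0],[-0.05,-0.218,-0.0575,0,0],[-0.05,-0.218,-0.0575,0,0],[-0.05,-0.218,-0.0575,0,0],[-0.05,-0.218,-0.0575,0,0],[-0.01,-0.218,-0.0575,0,0],[0.016,-0.218,-0.0575,0,0],[0.016,-0.218,-0.0575,0,0]]}}

```text
time: 6.45
ee_pos: [0.425, -0.227, 0.005]
tcp_rot: [20.5, 89.8, 16.1]
wrist_force: [0.6, 0.4, 0.1]
opening: 0.0428
```

Call:
{"op": "apply_moves", "data": {"commands": [[0,0,0,0,-1],[0,0,0,0,-1],[0,0,0,0,-1],[0,0,0,0,-1],[-0.03,0,0,0,-1],[-0.06,0,0,0,-1],[-0.06,0,0,0,-1]]}}

```text
time: 7.15
ee_pos: [0.4269, -0.2282, 0.0696]
tcp_rot: [-8.1, 89.4, -12.6]
wrist_force: [0.9, -1.5, 0.3]
opening: 0.0184
```

```bash
cat > lz.py <<'E'
from look import *
import sys
f,P=look(sys.argv[1],'b'); print('held',blobs(f,P,*BLUE,0.06,0.12,30)[:3])
o,R,p=state(); c=np.array([0.5375,-0.0165]); print('uv', ((p[:2]-c)@np.array([[.9969,.0785],[-.0785,.9969]])).round(4))
E
python3 lz.py w3
```

```text
t 7.15 tcp [ 0.4269 -0.2282  0.0696] yaw 85.55 open 0.0184 F [ 0.9 -1.5  0.3]
blue
   3126 [540. 338.] [ 0.5235 -0.0469  0.0151] [523.8 -43.5] [ 11.3 104.5] 84.6
   58 [286. 376.] [ 0.5435 -0.2328  0.0147] [ 543.5 -232.1] [12.2  4.9] 83.8
   45 [555. 409.] [ 0.5878 -0.0268  0.019 ] [587.9 -27.3] [8.2 2.5] 82.5
held [(788, array([282., 286.]), array([ 0.4282, -0.2268,  0.0779]), array([ 428.5, -226.9]), array([15.1, 16.4]), 86.3)]
uv [-0.0943 -0.2194]
```

Call:
{"op": "apply_moves", "data": {"commands": [[0,0.218,0.0808,0,-1],[0,0.218,0.0808,0,-1],[0,0.218,0.0808,0,-1],[0,0.218,0.0808,0,-1],[0,0.218,0.0808,0,-1],[0,0.218,0.0808,0,-1],[0.03,0.218,0.0808,0,-1],[0.045,0.218,0.0808,0,-1],[0.045,0.218,0.0808,0,-1],[0.045,0.218,0.0808,0,-0.34],[0.045,0.218,0.0808,0,-0.34],[0.01,0.218,0.0808,0,-0.34]]}}

```text
time: 8.4
ee_pos: [0.5214, -0.017, 0.0551]
tcp_rot: [-30.3, 89.9, -34.7]
wrist_force: [1.3, -1.0, -0.1]
opening: 0.0284
```

Call:
{"op": "apply_moves", "data": {"commands": [[-0.025,0,0,0,-0.2],[-0.025,0,0,0,-0.1]]}}

```text
time: 8.6
ee_pos: [0.5232, -0.0173, 0.0843]
tcp_rot: [-4.3, 89.6, -8.8]
wrist_force: [-0.3, -0.8, 0.5]
opening: 0.0387
```

```bash
python3 lz.py w4
```

```text
t 8.6 tcp [ 0.5232 -0.0173  0.0843] yaw 85.5 open 0.0387 F [-0.3 -0.8  0.5]
blue
   2153 [253. 225.] [ 0.523  -0.0339  0.0246] [514.7 -15. ] [ 61.2 153.6] 85.4
   459 [282. 198.] [ 0.499  -0.0139  0.0307] [499.2 -14. ] [15.2 14.9] 37.1
   429 [282. 236.] [ 0.524  -0.0158  0.0306] [524.5 -15.7] [15. 16.] 85.3
   395 [329. 226.] [0.5232 0.0154 0.023 ] [524.1  15.5] [ 3.4 53. ] 85.5
   217 [332. 141.] [0.4669 0.0191 0.0262] [467.1  19. ] [ 5.2 18.9] 86.9
   30 [  1. 282.] [ 0.5511 -0.226   0.0145] [ 551.2 -226.1] [2.3 9.6] 70.7
held []
uv [-0.0148 -0.0019]
```

View pics/w4.png

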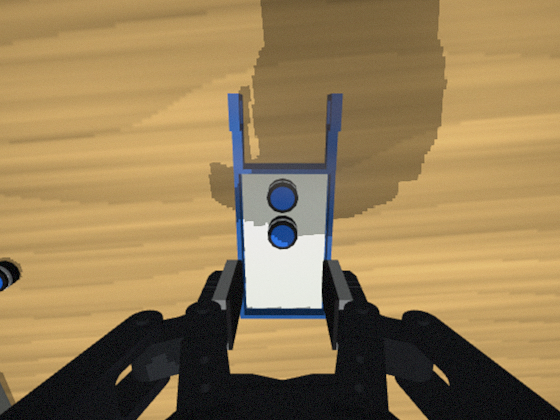

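Call:
{"op": "apply_moves", "data": {"commands": [[0,-0.2125,0.0432,0,0],[0,-0.2125,0.0432,0,0],[0,-0.2125,0.0432,0,0],[0,-0.2125,0.0432,0,0],[0,-0.2125,0.0432,0,0],[0.04,-0.2125,0.0432,0,0],[0.078,-0.2125,0.0432,0,0],[0.078,-0.2125,0.0432,0,0],[0.078,-0.2125,0.0432,0,0],[0.078,-0.2125,0.0432,0,-1],[0.078,-0.2125,0.0432,0,-1],[0.078,-0.2125,0.0432,0,-1]]}}

```text
time: 9.85
ee_pos: [0.5497, -0.2325, 0.0055]
tcp_rot: [-7.1, 89.6, -11.6]
wrist_force: [-0.5, 0.7, 2.5]
opening: 0.0184
```

Call:
{"op": "apply_moves", "data": {"commands": [[0,0,0,0,-1],[-0.03,0,0,0,-1],[-0.06,0,0,0,-1],[-0.06,0,0,0,-1]]}}

```text
time: 10.25
ee_pos: [0.5514, -0.2333, 0.0702]
tcp_rot: [-13.2, 89.3, -17.6]
wrist_force: [1.0, 0.6, -0.9]
opening: 0.018
```

```bash
python3 lz.py w5
```

```text
t 10.25 tcp [ 0.5514 -0.2333  0.0702] yaw 85.51 open 0.018 F [ 1.   0.6 -0.9]
blue
   662 [553. 242.] [ 0.5742 -0.0511  0.0099] [571.1 -50.8] [ 3.3 35.2] 86.4
   279 [421. 316.] [ 0.6226 -0.138   0.0146] [ 622.3 -137.5] [17.3 11.9] 50.8
   183 [179. 402.] [ 0.6657 -0.3142  0.0352] [ 666.1 -314.6] [ 5.8 25.4] 42.8
   75 [  5. 410.] [ 0.6643 -0.4406  0.0352] [ 663.1 -440.2] [ 5.5 16.2] 30.5
held [(796, array([282., 284.]), array([ 0.551 , -0.2317,  0.0793]), array([ 551.4, -231.8]), array([15. , 16.6]), 85.7)]
uv [ 0.0301 -0.2147]
```

Call:
{"op": "apply_moves", "data": {"commands": [[0,0.213,-0.0176,0,-1],[0,0.213,-0.0176,0,-1],[0,0.213,-0.0176,0,-1],[0,0.213,-0.0176,0,-1],[0,0.213,-0.0176,0,-1],[0,0.213,-0.0176,0,-1],[0.03,0.213,-0.0176,0,-1],[0.0465,0.213,-0.0176,0,-1],[0.0465,0.213,-0.0176,0,-1],[0.0465,0.213,-0.0176,0,-0.34],[0.0465,0.213,-0.0176,0,-0.34],[0.01,0.213,-0.0176,0,-0.34]]}}

```text
time: 11.5
ee_pos: [0.5475, -0.0197, 0.054]
tcp_rot: [-36.2, 89.8, -40.7]
wrist_force: [-0.3, 0.2, -0.3]
opening: 0.0281
```

Call:
{"op": "apply_moves", "data": {"commands": [[-0.025,0,0,0,-0.2],[-0.025,0,0,0,-0.1]]}}

```text
time: 11.7
ee_pos: [0.5495, -0.0201, 0.0834]
tcp_rot: [-13.6, 89.4, -18.1]
wrist_force: [0.3, -0.1, 0.9]
opening: 0.0383
```

```bash
python3 lz.py w6
```

```text
t 11.7 tcp [ 0.5495 -0.0201  0.0834] yaw 85.45 open 0.0383 F [ 0.3 -0.1  0.9]
blue
   2880 [255. 169.] [ 0.5115 -0.0321  0.0245] [514.6 -14.9] [ 61.4 154.1] 85.4
   470 [283. 155.] [ 0.4986 -0.0138  0.0306] [498.7 -13.8] [13.8 14.4] 85.6
   462 [283. 197.] [ 0.5243 -0.0159  0.0306] [524.3 -16. ] [14.9 15.2] 87.1
   439 [281. 234.] [ 0.5488 -0.0191  0.0306] [549.1 -19. ] [14.9 15.6] 85.4
   387 [330. 227.] [0.5496 0.0132 0.023 ] [549.3  13.5] [ 3.3 50.9] 85.1
   198 [341.  49.] [0.4447 0.0209 0.0345] [445.3  20.4] [ 6.3 10.3] 83.4
   90 [336. 141.] [0.4935 0.0184 0.0243] [493.1  18.3] [ 2.3 16.6] 85.2
held []
uv [ 0.0116 -0.0026]
```

Call:
{"op": "apply_moves", "data": {"commands": [[0,-0.1133,0.0838,0,0],[0,-0.1133,0.0838,0,0],[0,-0.1133,0.0838,0,0],[0,-0.1133,0.0838,0,0],[0,-0.1133,0.0838,0,0],[0.04,-0.1133,0.0838,0,0],[0.0775,-0.1133,0.0838,0,0],[0.0775,-0.1133,0.0838,0,0],[0.0775,-0.1133,0.0838,0,0],[0.0775,-0.1133,0.0838,0,-1],[0.0775,-0.1133,0.0838,0,-1],[0.0775,-0.1133,0.0838,0,-1]]}}

```text
time: 12.95
ee_pos: [0.6245, -0.1395, 0.0066]
tcp_rot: [-13.0, 89.4, -17.6]
wrist_force: [-2.0, 1.7, 6.7]
opening: 0.0183
```

Call:
{"op": "apply_moves", "data": {"commands": [[0,0,0,0,-1],[-0.03,0,0,0,-1],[-0.06,0,0,0,-1],[-0.06,0,0,0,-1]]}}

```text
time: 13.35
ee_pos: [0.6262, -0.1399, 0.0717]
tcp_rot: [-11.4, 89.0, -16.0]
wrist_force: [-0.6, -0.1, 0.1]
opening: 0.0184
```

```bash
python3 lz.py w7
```

```text
t 13.35 tcp [ 0.6262 -0.1399  0.0717] yaw 85.47 open 0.0184 F [-0.6 -0.1  0.1]
blue
   2475 [506. 126.] [ 0.5695 -0.0071  0.0227] [558.9 -17.2] [66.  64.4] 85.4
   2468 [ 36. 332.] [ 0.6763 -0.3055  0.0351] [ 676.9 -305.6] [41.  35.2] 1.8
   807 [510.  37.] [ 0.5241 -0.0159  0.0305] [524.2 -15.8] [15.1 15.2] 14.8
   727 [497.  90.] [ 0.549  -0.019   0.0305] [548.9 -19.1] [15.8 15.3] 75.4
   103 [557.  16.] [0.5144 0.0151 0.0175] [515.   15.2] [ 2.9 16. ] 79.7
   96 [  3. 355.] [ 0.6925 -0.3342  0.035 ] [ 690.9 -333.5] [ 5.3 14.8] 77.6
   86 [450.   7.] [ 0.5074 -0.044   0.0242] [507.7 -43.9] [8.  3.7] 3.0
held [(781, array([282., 282.]), array([ 0.6253, -0.1384,  0.0797]), array([ 625.5, -138.4]), array([15. , 15.8]), 85.3)]
uv [ 0.0973 -0.116 ]
```

Call:
{"op": "apply_moves", "data": {"commands": [[0,0.1145,-0.0593,0,-1],[0,0.1145,-0.0593,0,-1],[0,0.1145,-0.0593,0,-1],[0,0.1145,-0.0593,0,-1],[0,0.1145,-0.0593,0,-1],[0.03,0.1145,-0.0593,0,-1],[0.049,0.1145,-0.0593,0,-1],[0.049,0.1145,-0.0593,0,-1],[0.049,0.1145,-0.0593,0,-1],[0.049,0.1145,-0.0593,0,-0.34],[0.049,0.1145,-0.0593,0,-0.34],[0.01,0.1145,-0.0593,0,-0.34]]}}

```text
time: 14.6
ee_pos: [0.5726, -0.0211, 0.0536]
tcp_rot: [-31.5, 89.6, -36.1]
wrist_force: [0.9, 0.8, -0.7]
opening: 0.0282
```

Call:
{"op": "apply_moves", "data": {"commands": [[-0.05,0,0,0,0],[-0.1,0,-0.04,0,0.7],[-0.1,0,-0.04,0,1],[-0.1,0,-0.04,0,1]]}}

```text
time: 15.0
ee_pos: [0.5326, -0.0177, 0.1558]
tcp_rot: [-18.2, 89.4, -22.7]
wrist_force: [1.0, 0.2, -1.1]
opening: 0.0833
```

```bash
python3 lz.py w8; python3 -c "
from h import *
print(goto(0.5,0.25,0.2,101.6))"
```

```text
t 15.0 tcp [ 0.5326 -0.0177  0.1558] yaw 85.45 open 0.0833 F [ 1.   0.2 -1.1]
blue
   882 [282. 237.] [ 0.5677 -0.0196  0.0227] [555.1 -17.1] [63.2 73.3] 84.7
   455 [248. 116.] [ 0.46   -0.0382  0.0287] [461.4 -36.4] [ 9.5 50.8] 85.5
   354 [  8. 358.] [ 0.6697 -0.3024  0.0352] [ 674.5 -302.8] [18.7 43.2] 69.1
   249 [281. 221.] [ 0.549  -0.0191  0.0306] [549.4 -19.2] [15.8 15.4] 39.4
   244 [282. 194.] [ 0.5245 -0.0159  0.0305] [524.6 -15.8] [14.5 14.9] 8.5
   234 [281. 249.] [ 0.5752 -0.0206  0.0306] [575.4 -20.4] [15.7 15.4] 39.6
   147 [317. 138.] [0.4814 0.0162 0.0248] [481.6  13. ] [14.6 20.9] 84.0
   99 [283. 160.] [ 0.4958 -0.0131  0.0306] [496.2 -12.8] [12.9  7.9] 68.9
held []
uv [-0.0048 -0.0016]
(array([-0.0475,  0.2641, -0.0534]), np.float64(-0.2819))
```

View pics/w8.png

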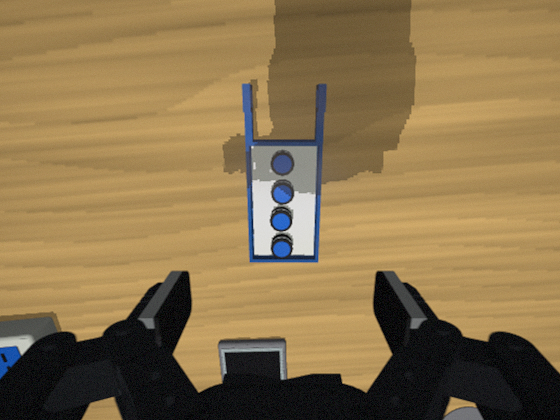

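Call:
{"op": "apply_moves", "data": {"commands": [[-0.045,0.264,-0.053,-0.282,1],[-0.045,0.264,-0.053,-0.282,1],[-0.045,0.264,-0.053,-0.282,1],[-0.045,0.264,-0.053,-0.282,1],[-0.045,0.264,-0.053,-0.282,1],[-0.045,0.264,-0.053,-0.282,1],[-0.045,0.264,-0.053,-0.282,1],[-0.045,0.264,-0.053,-0.282,1]]}}

```text
time: 15.85
ee_pos: [0.5003, 0.2499, 0.1953]
tcp_rot: [-62.3, 89.6, -50.7]
wrist_force: [0.3, -0.6, -0.8]
opening: 0.0853
```

```bash
python3 - <<'E'
from look import *
f,P=look('y1','y',(0.35,0.65,0.15,0.4),(0.03,0.06))
def mr(m):
    q=P[m].astype(np.float32); r=cv2.minAreaRect(q[:,:2]*1000); print(len(q),np.round(r[0],1),np.round(r[1],1),round(r[2],1),np.median(q[:,2]).round(4))
h=cv2.cvtColor(f,cv2.COLOR_BGR2HSV); y=cv2.inRange(h,*YEL)>0
mr(y&(P[...,2]>0.041)&(P[...,2]<0.05))
E
```

```text
t 15.85 tcp [0.5003 0.2499 0.1953] yaw 101.67 open 0.0853 F [ 0.3 -0.6 -0.8]
yel
   7337 [301. 221.] [0.5221 0.2738 0.0442] [524.5 274.3] [114.1  64.1] 11.8
   130 [280. 130.] [0.4435 0.2368 0.0308] [444.  236.8] [21.5  5.6] 11.7
   114 [324. 130.] [0.4349 0.2758 0.0308] [435.  276.1] [19.8  5.6] 13.9
7201 [583.5 290. ] [231.8  69.8] 15.2 0.0443
```

View pics/y1.png

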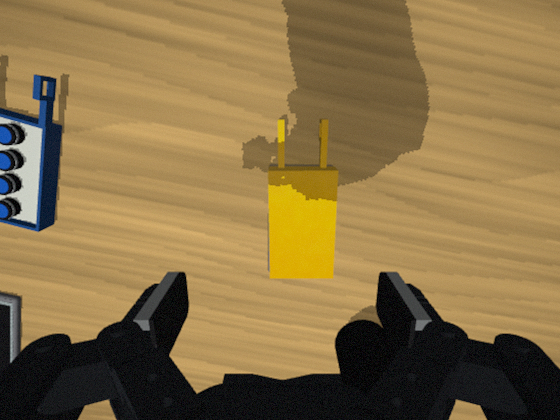

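Call:
{"op": "apply_moves", "data": {"commands": [[0.05,0.0189,0.0307,0,1],[0.1,0.0189,0.0307,0,1],[0.13,0.0189,0.0307,0,1],[0.15,0.0189,0.0307,0,1],[0.17,0.0189,0.0307,0,1],[0.17,0.0189,0.0307,0,1],[0.17,0.0189,0.0307,0,1],[0.17,0.0189,0.0307,0,-1],[0.17,0.0189,0.0307,0,-1],[0.17,0.0189,0.0307,0,-1],[0.17,0.0189,0.0307,0,-1]], "newtons": 40}}

```text
time: 17.0
ee_pos: [0.5285, 0.2732, 0.0275]
tcp_rot: [-42.7, 89.5, -31.2]
wrist_force: [-1.0, -2.2, 6.3]
opening: 0.063
```

Gripped (63 mm). Lift and look at it in the hand.

Call:
{"op": "apply_moves", "data": {"commands": [[-0.04,0,0,0,-1],[-0.08,0,0,0,-1],[-0.12,0,0,0,-1],[-0.12,0,0,0,-1],[-0.12,0,0,0,-1]]}}

```text
time: 17.5
ee_pos: [0.5281, 0.2741, 0.1485]
tcp_rot: [-31.1, 89.4, -19.5]
wrist_force: [0.3, 0.2, -2.3]
opening: 0.0627
```

```bash
python3 - <<'E'
from look import *
f,P=look('y2','y',(0.35,0.65,0.15,0.4),(0.06,0.25))
o,R,p=state(); T=(P-p)@R   # tool coords
h=cv2.cvtColor(f,cv2.COLOR_BGR2HSV); y=cv2.inRange(h,*YEL)>0
with np.errstate(invalid='ignore'): y&=(T[...,0]>-0.06)&(T[...,0]<0.03)&(abs(T[...,1])<0.045)&(abs(T[...,2])<0.15)
np.save('y2T.npy',T); q=T[y]
for lo,hi in [(-.06,-.005),(-.005,.03)]:
    m=(q[:,0]>lo)&(q[:,0]<hi); print(m.sum()); 
    if m.sum()>20: print(np.percentile(q[m],[0.5,50,99.5],axis=0).round(4))
m=q[:,2]<-0.1; print('eyes',m.sum(),np.percentile(q[m],[1,50,99],axis=0).round(4))
e=q[m]
for s in (e[e[:,1]>0],e[e[:,1]<0]): print(np.percentile(s,[1,50,99],axis=0).round(4))
print(goto(0.5375,-0.0165,0.15,85.45))
E
```

```text
t 17.5 tcp [0.5281 0.2741 0.1485] yaw 101.6 open 0.0627 F [ 0.3  0.2 -2.3]
yel
   36563 [281. 244.] [0.5074 0.2712 0.1633] [502.9 271.3] [151.9  66.4] 11.5
32668
[[-0.0201 -0.0304 -0.0962]
 [-0.0184  0.0017 -0.0158]
 [-0.0051  0.033   0.0461]]
3806
[[-0.005  -0.0282 -0.1   ]
 [-0.0035 -0.0131 -0.0759]
 [ 0.0146  0.0306 -0.0558]]
eyes 20 [[-0.0059 -0.0169 -0.1004]
 [-0.0044  0.0196 -0.1002]
 [ 0.0149  0.0241 -0.1   ]]
[[-0.0059  0.0186 -0.1004]
 [-0.005   0.0214 -0.1002]
 [-0.0007  0.0241 -0.1   ]]
[[-0.0038 -0.0169 -0.1002]
 [ 0.0025 -0.0159 -0.1001]
 [ 0.0155 -0.0156 -0.1   ]]
(array([-0.0017, -0.2863, -0.0485]), np.float64(0.2818))
```

View pics/y2.png

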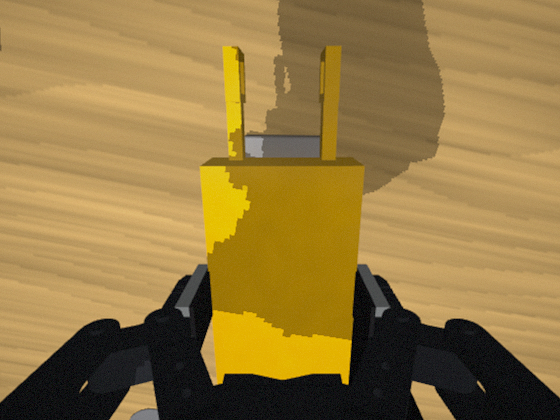

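Call:
{"op": "apply_moves", "data": {"commands": [[0,-0.2878,-0.0488,0.282,-1],[0,-0.2878,-0.0488,0.282,-1],[0,-0.2878,-0.0488,0.282,-1],[0,-0.2878,-0.0488,0.282,-1],[0,-0.2878,-0.0488,0.282,-1],[0,-0.2878,-0.0488,0.282,-1],[0,-0.2878,-0.0488,0.282,-1],[0,-0.2878,-0.0488,0.282,-1],[0.04,-0.2878,-0.0488,0.282,-1],[0.065,-0.2878,-0.0488,0.282,-1],[0.065,-0.2878,-0.0488,0.282,-1],[0.065,-0.2878,-0.0488,0.282,-1]]}}

```text
time: 18.75
ee_pos: [0.5375, -0.0173, 0.0833]
tcp_rot: [-32.8, 89.6, -37.3]
wrist_force: [1.1, -0.3, -1.5]
opening: 0.0624
```

```bash
cat > eyes.py <<'E'
from look import *
import sys
def eyes(n):
    f,P=look(n,''); o,R,p=state(); T=(P-p)@R; np.save(n+'T.npy',T)
    h=cv2.cvtColor(f,cv2.COLOR_BGR2HSV)
    for k,c in (('Y',YEL),('B',BLUE)):
        m=cv2.inRange(h,*c)>0
        with np.errstate(invalid='ignore'): m&=(T[...,2]<-0.06)&(T[...,2]>-0.13)&(abs(T[...,1])<0.05)&(P[...,2]>0.012)&(P[...,2]<0.2)
        for s in (1,-1):
            q=T[m&(T[...,1]*s>0)]; t=q[q[:,0]<np.percentile(q[:,0],3)+0.004] # top faces
            print(k,s,len(q),'zmin',np.percentile(q[:,2],1).round(4),'top y',np.percentile(t[:,1],[2,98]).round(4),'x',np.median(t[:,0]).round(4),'fit',np.polyfit(t[:,2],t[:,1],1).round(4))
    return f,P,T
if __name__=='__main__': eyes(sys.argv[1])
E
python3 eyes.py y3
```

```text
t 18.75 tcp [ 0.5375 -0.0173  0.0833] yaw 85.52 open 0.0624 F [ 1.1 -0.3 -1.5]
Y 1 2015 zmin -0.1018 top y [0.0182 0.0242] x -0.002 fit [0.0033 0.0214]
Y -1 2054 zmin -0.1016 top y [-0.0216 -0.0157] x -0.0018 fit [-0.0015 -0.0187]
B 1 1 zmin -0.1004 top y [0.0336 0.0336] x 0.0501 fit [-0.1673  0.0168]eyes.py:11: RankWarning: Polyfit may be poorly conditioned
  print(k,s,len(q),'zmin',np.percentile(q[:,2],1).round(4),'top y',np.percentile(t[:,1],[2,98]).round(4),'x',np.median(t[:,0]).round(4),'fit',np.polyfit(t[:,2],t[:,1],1).round(4))
Traceback (most recent call last):
  File "eyes.py", line 13, in <module>
    if __name__=='__main__': eyes(sys.argv[1])
                             ~~~~^^^^^^^^^^^^^
  File "eyes.py", line 10, in eyes
    q=T[m&(T[...,1]*s>0)]; t=q[q[:,0]<np.percentile(q[:,0],3)+0.004] # top faces
                                      ~~~~~~~~~~~~~^^^^^^^^^^
IndexError: index -1 is out of bounds for axis 0 with size 0
```

View pics/y3.png

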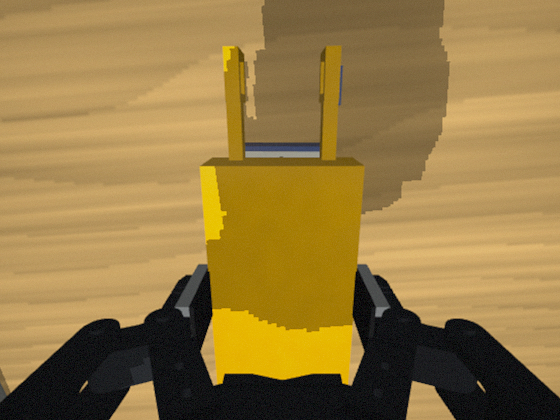

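```bash
python3 - <<'E'
from h import *
T=np.load('y3T.npy'); P=np.load('y3.npy'); f=cv2.imread('pics/y3.png'); h=cv2.cvtColor(f,cv2.COLOR_BGR2HSV)
for c in range(250,318,12):
    for r in range(136,160,2): 
        if c==286: print(r,f[r,c],T[r,c].round(4))
m=(cv2.inRange(h,*BLUE)>0); m[:130]=0; m[160:]=0; m[:,:246]=0; m[:,318:]=0
q=T[m]; print(len(q),np.percentile(q,[1,10,50,90,99],axis=0).round(4))
t=q[(q[:,2]<np.percentile(q[:,2],30))]; print('yaw fit',np.polyfit(t[:,1],t[:,2],1))
y=cv2.inRange(h,*YEL)>0; y[:150]=0;y[175:]=0;y[:,:205]=0;y[:,355:]=0
q=T[y]; q=q[abs(q[:,1])<0.015]; print('yellow end',np.percentile(q,[1,10,50,90,99],axis=0).round(4))
for r in (90,60): print([ (c,T[r,c].round(4).tolist()) for c in (226,232,238,242,322,326,334,340,342)])
E
```

```text
136 [ 65 110 135] [ 0.084   0.0043 -0.0615]
138 [ 65 111 137] [ 0.0832  0.0043 -0.0602]
140 [ 70 113 139] [ 0.0833  0.0043 -0.0589]
142 [ 67  88 102] [ 0.0825  0.0043 -0.0576]
144 [62 48 51] [ 0.0691  0.0041 -0.0576]
146 [94 70 61] [ 0.0586  0.004  -0.0574]
148 [102  73  60] [ 0.0601  0.004  -0.056 ]
150 [98 71 60] [ 0.0602  0.0041 -0.0548]
152 [140 154 155] [ 0.0681  0.0042 -0.0527]
154 [141 154 157] [ 0.0667  0.0041 -0.0516]
156 [148 157 161] [ 0.0659  0.0041 -0.0504]
158 [ 20  84 109] [ 0.004   0.0034 -0.0577]
1 [[ 0.0609  0.0127 -0.0547]
 [ 0.0609  0.0127 -0.0547]
 [ 0.0609  0.0127 -0.0547]
 [ 0.0609  0.0127 -0.0547]
 [ 0.0609  0.0127 -0.0547]]Traceback (most recent call last):
  File "<stdin>", line 8, in <module>
    raise TypeError("expected non-empty vector for x")
TypeError: expected non-empty vector for x
```

Call:
{"op": "apply_moves", "data": {"commands": [[0.015,0.0005,0,0,-1],[0.027,0.0005,0,0,-1],[0.036,0.0005,0,0,-1],[0.044,0.0005,0,0,-1],[0.048,0.0005,0,0,-1],[0.051,0.0005,0,0,-1],[0.051,0.0005,0,0,-1]]}}

```text
time: 19.5
ee_pos: [0.5387, -0.0172, 0.0331]
tcp_rot: [-26.2, 89.5, -30.7]
wrist_force: [0.0, -0.1, -2.2]
opening: 0.063
```

```bash
sed -i 's/^            q=T\[m/            if (m\&(T[...,1]*s>0)).sum()<50: continue\n&/' eyes.py; python3 eyes.py y4
```

```text
t 19.5 tcp [ 0.5387 -0.0172  0.0331] yaw 85.51 open 0.063 F [ 0.  -0.1 -2.2]
Y 1 2069 zmin -0.1013 top y [0.0181 0.0241] x -0.0026 fit [0.004  0.0214]
Y -1 1988 zmin -0.101 top y [-0.0216 -0.0158] x -0.0024 fit [-0.0018 -0.0188]
B 1 283 zmin -0.101 top y [0.0281 0.0334] x -0.0021 fit [0.1532 0.0459]
B -1 1628 zmin -0.1012 top y [-0.03   -0.0244] x -0.0016 fit [-0.0121 -0.0282]
```

Call:
{"op": "apply_moves", "data": {"commands": [[0.001,0.0003,0,0,-1],[0.001,0.0003,0,0,-1],[0.001,0.0003,0,0,1],[0.001,0.0003,0,0,1],[0.001,0.0003,0,0,1],[-0.03,0.0003,0,0,1],[-0.06,0.0003,0,0,1],[-0.09,0,-0.05,0,1],[-0.09,0,-0.05,0,1],[-0.09,0,-0.05,0,1]]}}

```text
time: 20.55
ee_pos: [0.4883, -0.0129, 0.1245]
tcp_rot: [-18.4, 89.3, -22.8]
wrist_force: [0.9, 0.1, -0.4]
opening: 0.0852
```

```bash
python3 - <<'E'
from look import *
f,P=look('y5','')
h=cv2.cvtColor(f,cv2.COLOR_BGR2HSV)
c=np.array([0.5375,-0.0165]); A=np.array([[.9969,.0785],[-.0785,.9969]])
for k,cc in (('Y',YEL),('B',BLUE)):
    m=cv2.inRange(h,*cc)>0
    U=(P[...,:2]-c)@A
    with np.errstate(invalid='ignore'):
        for nm,z0,z1,ua,ub in (('back',.044,.052,-.07,.07),('eye',.031,.037,-.12,-.075)):
            mm=m&(P[...,2]>z0)&(P[...,2]<z1)&(U[...,0]>ua)&(U[...,0]<ub)&(abs(U[...,1])<.045)
            if mm.sum()>30:
                for s in (1,-1):
                    q=U[mm&(U[...,1]*s>0)]
                    if len(q)>10: print(k,nm,s,len(q),np.percentile(q,[1,99],axis=0).round(4).tolist(),np.median(P[mm][:,2]).round(4))
print([ (n,d['rect'],round(d['confidence'],2)) for n in ('lens0','tray','cap_tray') for d in cams.spot_in(n,'wrist')[:2]])
f,P=cloud('top'); save('top2',f); [print(x) for x in blobs(f,P,*RED,0,0.05,10)]
E
```

```text
t 20.55 tcp [ 0.4883 -0.0129  0.1245] yaw 85.51 open 0.0852 F [ 0.9  0.1 -0.4]
Y back 1 5674 [[-0.0555, 0.0001], [0.0527, 0.0324]] 0.0488
Y back -1 5324 [[-0.0554, -0.0309], [0.0529, -0.0006]] 0.0488
Y eye 1 295 [[-0.0998, 0.0176], [-0.0755, 0.0236]] 0.0355
Y eye -1 300 [[-0.0998, -0.0223], [-0.0751, -0.0163]] 0.0355
B eye -1 95 [[-0.1001, -0.0303], [-0.0892, -0.0253]] 0.0345
[('tray', [239.2, 144.8, 328.2, 207.0], 0.93), ('cap_tray', [238.0, 143.2, 327.1, 345.4], 0.97)]
(89, array([450., 287.]), array([ 0.4289, -0.3684,  0.0124]), array([ 429.7, -369.7]), array([31.3, 19.1]), 2.3)
```

View pics/y5.png

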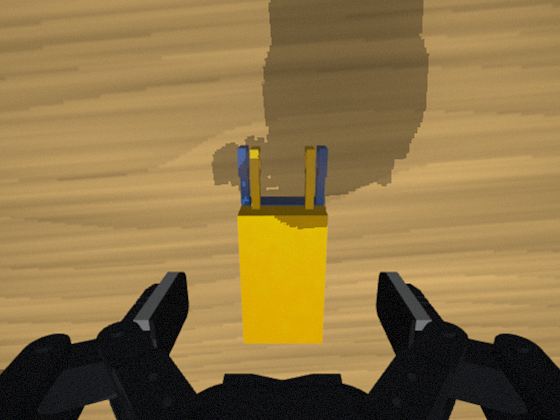

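```bash
python3 - <<'E'
from h import *
o,R,p=state(); print(o['q'].round(1))
f=cv2.imread('pics/top2.png'); h=cv2.cvtColor(f,cv2.COLOR_BGR2HSV)
P=np.load('top.npy'); r=slice(236,302); c=slice(436,460)
P0=P[r,c]; m=(P0[...,2]>0.0085)
q=P0[m]; l=cv2.fitLine(q[:,:2].astype(np.float32),cv2.DIST_HUBER,0,.01,.01).ravel(); print('top',l, np.degrees(np.arctan2(l[1],l[0])), len(q)); 
s=(q[:,:2]-l[2:])@l[:2]; print(np.percentile(s,[0,100]), l[2:]+l[:2]*np.percentile(s,[0,100])[:,None])
P=np.load('w1.npy'); f=cv2.imread('pics/w1.png'); P0=P[150:265,5:70]; m=(P0[...,2]>0.007)&(P0[...,2]<0.03); q=P0[m]
l=cv2.fitLine(q[:,:2].astype(np.float32),cv2.DIST_HUBER,0,.01,.01).ravel(); print('w1',l, np.degrees(np.arctan2(l[1],l[0])), len(q)); 
s=(q[:,:2]-l[2:])@l[:2]; print( l[2:]+l[:2]*np.percentile(s,[0,100])[:,None])
E
```

```text
[ -1.4  -4.6 -11.6  82.6  -0.2   3.1]
top [ 0.9969      0.07867877  0.46143267 -0.36348024] 4.5126257 219
[-0.04899263  0.06512199] [[ 0.41259192 -0.36733492]
 [ 0.52635278 -0.35835652]]
w1 [ 0.9979583   0.06386903  0.45893797 -0.36196685] 3.6619182 1021
[[ 0.41139131 -0.36500982]
 [ 0.52651116 -0.35764218]]
```

Call:
{"op": "apply_moves", "data": {"commands": [[-0.02,-0.05,0,0.14,1],[-0.02,-0.358,-0.0313,1.7,1],[-0.02,-0.358,-0.0313,1.7,1],[-0.02,-0.358,-0.0313,1.7,1],[-0.02,-0.358,-0.0313,1.7,1],[-0.02,-0.358,-0.0313,1.7,1],[-0.02,-0.358,-0.0313,1.7,1],[-0.02,-0.358,-0.0313,1.7,1],[-0.02,-0.358,-0.0313,1.7,1],[-0.02,-0.358,-0.0313,1.7,1],[-0.02,-0.358,-0.0313,1.7,1],[-0.02,-0.358,-0.0313,1.7,1]]}}

```text
time: 22.0
ee_pos: [0.4291, -0.3675, 0.142]
tcp_rot: [69.9, 89.6, -32.4]
wrist_force: [0.1, -0.1, 0.7]
opening: 0.0852
```

Call:
{"op": "apply_moves", "data": {"commands": [[0,0,0,1.276,0.2],[0,0,0,1.276,0],[0,0,0,1.276,0],[0,0,0,1.276,0],[0,0,0,1.276,0],[0,0,0,1.276,0],[0,0,0,1.276,0],[0,0,0,1.276,0],[0,0,0,1.276,0],[0,0,0,1.276,0]]}}

```text
time: 23.0
ee_pos: [0.4291, -0.3677, 0.1409]
tcp_rot: [145.3, 89.7, -30.1]
wrist_force: [0.0, -0.1, -0.4]
opening: 0.0428
```

```bash
cat > pinlook.py <<'E'
from look import *
import sys
def pl(n,zlo,zhi):
    "pin seen in tool coords; zlo..zhi world z of its top surface"
    f,P=look(n,''); o,R,p=state(); T=(P-p)@R; np.save(n+'T.npy',T); print('q6',o['q'][5].round(1))
    h=cv2.cvtColor(f,cv2.COLOR_BGR2HSV)
    red=(h[...,0]<7)|(h[...,0]>173); red&=(h[...,1]>140)&(h[...,2]>40)
    grey=(h[...,1]<70)&(h[...,2]>70)
    for k,m in (('head',red),('shaft',grey)):
        with np.errstate(invalid='ignore'): m=m&(P[...,2]>zlo)&(P[...,2]<zhi)&(T[...,2]>-0.16)&(T[...,2]<0.05)&(abs(T[...,1])<0.03)
        n,l,s,c=cv2.connectedComponentsWithStats(m.astype(np.uint8)); 
        if n<2: print(k,'none'); continue
        i=1+s[1:,4].argmax(); q=T[l==i]; W=P[l==i]
        L=cv2.fitLine(q[:,1:].astype(np.float32),cv2.DIST_HUBER,0,.01,.01).ravel()
        print(k,len(q),'y',np.percentile(q[:,1],[1,50,99]).round(4),'z',np.percentile(q[:,2],[.3,50,99.7]).round(4),'top x',np.percentile(q[:,0],5).round(4),'dir vs z deg',np.degrees(np.arctan(L[0]/L[1])).round(2),'fit y at z=0:',(L[2]-L[3]*L[0]/L[1]).round(4),'rect',s[i,:4],'W',np.percentile(W,[1,50,99],axis=0).round(4).tolist())
    return f,P,T
if __name__=='__main__': pl(sys.argv[1],float(sys.argv[2]),float(sys.argv[3]))
E
python3 pinlook.py p1 0.0075 0.03
```

```text
t 23.0 tcp [ 0.4291 -0.3677  0.1409] yaw -85.41 open 0.0428 F [ 0.  -0.1 -0.4]
q6 134.6
head 497 y [-0.0077 -0.0023  0.0037] z [-0.0149  0.0007  0.0164] top x 0.1256 dir vs z deg 0.23 fit y at z=0: -0.0021 rect [275 186  14  37] W [[0.4133, -0.3725, 0.0125], [0.429, -0.366, 0.0143], [0.4441, -0.3596, 0.0158]]
shaft 1096 y [-0.0063 -0.002   0.002 ] z [-0.098  -0.0592 -0.0152] top x 0.1284 dir vs z deg 0.02 fit y at z=0: -0.0019 rect [276  82  11 106] W [[0.4451, -0.368, 0.0079], [0.4885, -0.3612, 0.0111], [0.5264, -0.3549, 0.0134]]
```

View pics/p1.png

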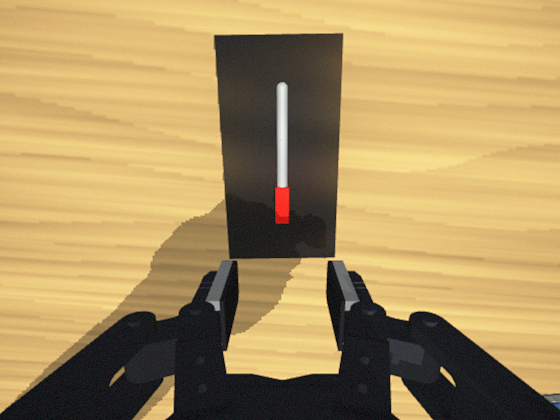

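Call:
{"op": "apply_moves", "data": {"commands": [[0.05,-0.002,0.003,0,0],[0.1,-0.002,0.003,0,0],[0.12,-0.002,0.003,0,0],[0.136,-0.002,0.003,0,0],[0.136,-0.002,0.003,0,0],[0.136,-0.002,0.003,0,0],[0.136,-0.002,0.003,0,-1],[0.136,-0.002,0.003,0,-1],[0.136,-0.002,0.003,0,-1],[0.136,-0.002,0.003,0,-1],[0.136,-0.002,0.003,0,-1]], "newtons": 60}}

```text
time: 24.15
ee_pos: [0.427, -0.3667, 0.0061]
tcp_rot: [142.1, 89.6, -33.1]
wrist_force: [-1.1, 0.1, 6.0]
opening: 0.01
```

Call:
{"op": "apply_moves", "data": {"commands": [[-0.03,0,0,0,-1],[-0.06,0,0,0,-1],[-0.1,0,0,0,-1],[-0.1,0,0,0,-1],[-0.1,0,0,0,-1]]}}

```text
time: 24.65
ee_pos: [0.4269, -0.3667, 0.107]
tcp_rot: [140.4, 89.5, -34.8]
wrist_force: [-0.1, 0.0, -0.8]
opening: 0.0098
```

```bash
python3 pinlook.py p2 0.085 0.14; python3 -c "
from h import *
c=np.array([0.5375,-0.0165]); X=np.array([.9969,-.0785]); Y=np.array([.0785,.9969])
t=c-0.09*X-0.17*Y; print(t); o,R,p=state(); print((R.T@(np.array([*t,0.1])-p)).round(4))"
```

```text
t 24.65 tcp [ 0.4269 -0.3667  0.107 ] yaw -85.22 open 0.0098 F [-0.1  0.  -0.8]
q6 134.5
head 1510 y [-0.0069 -0.0011  0.0044] z [-0.0181 -0.0043  0.0133] top x -0.0107 dir vs z deg 0.02 fit y at z=0: -0.0012 rect [269 240  27  71] W [[0.4131, -0.3703, 0.108], [0.4304, -0.3648, 0.1151], [0.4442, -0.3581, 0.1273]]
shaft 4065 y [-0.0051 -0.0006  0.0036] z [-0.1009 -0.0643 -0.0179] top x -0.0075 dir vs z deg -0.41 fit y at z=0: -0.0012 rect [272  46  23 202] W [[0.4449, -0.3668, 0.1082], [0.4903, -0.3602, 0.1118], [0.5259, -0.354, 0.114]]
[ 0.434434 -0.178908]
[ 0.0051 -0.186  -0.0237]
```

Call:
{"op": "apply_moves", "data": {"commands": [[0,-0.186,-0.0237,-1.408,-1],[0,-0.186,-0.0237,-1.408,-1],[0,-0.186,-0.0237,-1.408,-1],[0,-0.186,-0.0237,-1.408,-1],[0,-0.186,-0.0237,-1.408,-1],[0,-0.186,-0.0237,-1.408,-1],[0,-0.186,-0.0237,-1.408,-1],[0,-0.186,-0.0237,-1.408,-1],[0,-0.186,-0.0237,-1.408,-1],[0,-0.186,-0.0237,-1.408,-1],[0,-0.186,-0.0237,-1.408,-1],[0,-0.186,-0.0237,-1.408,-1]]}}

```text
time: 25.9
ee_pos: [0.4339, -0.1787, 0.104]
tcp_rot: [57.9, 89.7, -36.7]
wrist_force: [-0.2, -0.4, -1.8]
opening: 0.01
```

Call:
{"op": "apply_moves", "data": {"commands": [[0.04,0,0,0,-1],[0.07,0,0,0,-1],[0.085,0,0,0,-1],[0.085,0,0,0,-1],[0.085,0,0,0,-1]]}}

```text
time: 26.4
ee_pos: [0.4342, -0.1789, 0.0192]
tcp_rot: [56.4, 89.8, -38.4]
wrist_force: [0.1, -0.4, -0.1]
opening: 0.0104
```

```bash
cat > ins.py <<'E'
from pinlook import *
def ins(n):
    f,P,T=pl(n,0.004,0.05); h=cv2.cvtColor(f,cv2.COLOR_BGR2HSV)
    m=(h[...,1]<70)&(h[...,2]>70)
    with np.errstate(invalid='ignore'): m&=(abs(T[...,1])<.02)&(T[...,2]<-.02)&(T[...,2]>-.104)&(P[...,2]>.012)
    q=T[m]
    for a in (-.03,-.05,-.07,-.09):
        s=q[abs(q[:,2]-a)<.008]
        if len(s)>20: print('shaft z',a,'y mid',((np.percentile(s[:,1],2)+np.percentile(s[:,1],98))/2).round(4),'top x',np.percentile(s[:,0],5).round(4))
    for k,cc in (('Y',YEL),('B',BLUE)):
        e=cv2.inRange(h,*cc)>0
        with np.errstate(invalid='ignore'): e&=(abs(T[...,1])<.06)&(T[...,2]<-.1)&(P[...,2]>.03)&(P[...,2]<.042)
        q=T[e]; 
        if len(q)<30: print(k,'few'); continue
        q=q[q[:,1]<np.percentile(q[:,1],.5)+.018]
        print(k,len(q),'y',np.percentile(q[:,1],[.5,50,99.5]).round(4),'z',np.percentile(q[:,2],[1,99]).round(4),'top x',np.percentile(q[:,0],[5,50]).round(4))
    return f,P,T
if __name__=='__main__': ins(sys.argv[1])
E
python3 ins.py p3
```

```text
t 26.4 tcp [ 0.4342 -0.1789  0.0192] yaw -4.72 open 0.0104 F [ 0.1 -0.4 -0.1]
q6 72.4
head 1487 y [-0.0063 -0.0009  0.0046] z [-0.0194 -0.0052  0.0121] top x -0.0089 dir vs z deg -0.6 fit y at z=0: -0.001 rect [269 241  27  70] W [[0.4282, -0.1907, 0.0225], [0.4341, -0.1738, 0.0275], [0.4406, -0.1596, 0.0394]]
shaft 4030 y [-0.0049 -0.0004  0.0038] z [-0.1018 -0.0652 -0.0192] top x -0.0056 dir vs z deg -0.51 fit y at z=0: -0.0011 rect [273  47  22 201] W [[0.4323, -0.1592, 0.0201], [0.4394, -0.114, 0.0235], [0.4461, -0.0785, 0.0259]]
shaft z -0.03 y mid -0.0009 top x -0.006
shaft z -0.05 y mid -0.0006 top x -0.0056
shaft z -0.07 y mid -0.0004 top x -0.0051
shaft z -0.09 y mid -0.0002 top x -0.0047
Y few
B few
```

View pics/p3.png

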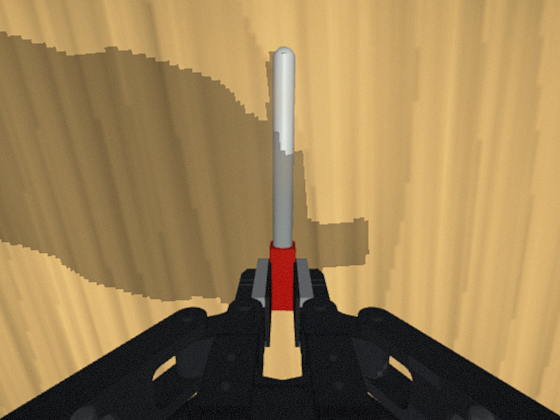

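Call:
{"op": "apply_moves", "data": {"commands": [[-0.0045,0,0,-0.014,-1],[-0.0045,0,-0.015,-0.014,-1],[-0.0045,0,-0.029,-0.014,-1],[-0.0045,0,-0.029,-0.014,-1],[-0.0045,0,-0.029,-0.014,-1]]}}

```text
time: 26.95
ee_pos: [0.4374, -0.15, 0.0248]
tcp_rot: [60.2, 89.6, -33.7]
wrist_force: [-0.6, 0.0, 0.1]
opening: 0.0098
```

```bash
python3 ins.py p4; python3 -c "
import cv2; f=cv2.imread('pics/p4.png'); cv2.imwrite('pics/p4c.png',cv2.resize(f[0:130,180:400],None,fx=3,fy=3,interpolation=cv2.INTER_NEAREST))"
```

```text
t 26.95 tcp [ 0.4374 -0.15    0.0248] yaw -3.83 open 0.0098 F [-0.6  0.   0.1]
q6 75.0
head 1488 y [-0.0057 -0.0003  0.0052] z [-0.0195 -0.0054  0.0121] top x -0.0098 dir vs z deg -0.65 fit y at z=0: -0.0004 rect [269 241  27  70] W [[0.4315, -0.1619, 0.0279], [0.4373, -0.1448, 0.033], [0.4436, -0.1307, 0.0451]]
shaft 4024 y [-0.0043  0.0001  0.0043] z [-0.1019 -0.0653 -0.0194] top x -0.0064 dir vs z deg -0.45 fit y at z=0: -0.0005 rect [273  47  22 201] W [[0.4351, -0.1302, 0.0256], [0.4416, -0.085, 0.0291], [0.4478, -0.0494, 0.0315]]
shaft z -0.03 y mid -0.0003 top x -0.0068
shaft z -0.05 y mid -0.0 top x -0.0063
shaft z -0.07 y mid 0.0001 top x -0.0058
shaft z -0.09 y mid 0.0003 top x -0.0054
Y 608 y [0.0349 0.0405 0.0526] z [-0.1162 -0.1095] top x [-0.0168 -0.0117]
B 999 y [-0.0093 -0.0006  0.0087] z [-0.1161 -0.1102] top x [-0.0113 -0.0102]
```

View pics/p4c.png

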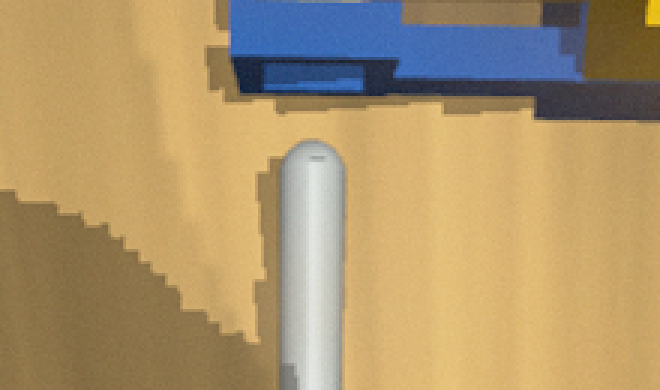

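Call:
{"op": "apply_moves", "data": {"commands": [[0,0.0005,-0.006,0,-1],[0,0.0005,-0.012,0,-1],[0,0.0006,-0.018,0,-1],[0,0.0007,-0.024,0,-1],[0,0.0008,-0.03,0,-1],[0,0.0008,-0.03,0,-1]]}}

```text
time: 27.6
ee_pos: [0.4402, -0.1196, 0.0246]
tcp_rot: [60.6, 89.6, -33.3]
wrist_force: [-0.0, 0.3, -0.8]
opening: 0.0102
```

```bash
python3 ins.py p5
```

```text
t 27.6 tcp [ 0.4402 -0.1196  0.0246] yaw -3.82 open 0.0102 F [-0.   0.3 -0.8]
q6 78.6
head 1490 y [-0.0058 -0.0004  0.0051] z [-0.0195 -0.0055  0.0121] top x -0.0095 dir vs z deg -0.84 fit y at z=0: -0.0005 rect [269 241  27  70] W [[0.4343, -0.1316, 0.0281], [0.44, -0.1144, 0.0328], [0.4463, -0.1004, 0.045]]
shaft 2768 y [-0.0044 -0.0003  0.0042] z [-0.0797 -0.0521 -0.0193] top x -0.0063 dir vs z deg -0.47 fit y at z=0: -0.0006 rect [272 108  22 140] W [[0.4377, -0.1001, 0.0258], [0.4434, -0.0679, 0.0292], [0.4491, -0.0407, 0.0313]]
shaft z -0.03 y mid -0.0004 top x -0.0066
shaft z -0.05 y mid -0.0001 top x -0.0062
shaft z -0.07 y mid 0.0001 top x -0.0056
shaft z -0.09 y mid 0.0033 top x -0.0106
Y 470 y [0.0343 0.0348 0.0353] z [-0.1163 -0.1003] top x [-0.0169 -0.0117]
B few
```

Call:
{"op": "apply_moves", "data": {"commands": [[0,0.0001,-0.008,0,-1],[0,0.0002,-0.016,0,-1],[0,0.0003,-0.024,0,-1],[0,0.0004,-0.032,0,-1],[0,0.0005,-0.04,0,-1],[0,0.0006,-0.048,0,-1],[0,0.0006,-0.054,0,-1],[0,0.0006,-0.054,0,-1]]}}

```text
time: 28.45
ee_pos: [0.4444, -0.0654, 0.0244]
tcp_rot: [60.1, 89.6, -33.6]
wrist_force: [1.3, 0.4, 0.0]
opening: 0.0101
```

```bash
python3 ins.py p6
```

```text
t 28.45 tcp [ 0.4444 -0.0654  0.0244] yaw -3.76 open 0.0101 F [1.3 0.4 0. ]
q6 85.5
head 1491 y [-0.0058 -0.0004  0.0051] z [-0.0196 -0.0055  0.012 ] top x -0.0095 dir vs z deg -0.75 fit y at z=0: -0.0004 rect [269 241  27  70] W [[0.4386, -0.0771, 0.028], [0.4443, -0.0602, 0.0327], [0.4506, -0.0462, 0.0443]]
shaft 1629 y [-0.0043  0.0001  0.0043] z [-0.0738 -0.0576 -0.0398] top x -0.0061 dir vs z deg -0.46 fit y at z=0: -0.0005 rect [273 123  21  82] W [[0.4432, -0.0257, 0.0256], [0.4481, -0.0082, 0.0289], [0.4532, 0.0078, 0.0309]]
shaft z -0.03 y mid 0.0035 top x -0.0101
shaft z -0.05 y mid -0.0001 top x -0.0061
shaft z -0.07 y mid 0.0001 top x -0.0057
shaft z -0.09 y mid 0.0017 top x -0.0097
Y few
B few
```

Call:
{"op": "apply_moves", "data": {"commands": [[0,0,-0.002,0,-1],[0,0,-0.004,0,-1],[0,0,-0.0045,0,-1],[0,0,-0.0045,0,-1]]}}

```text
time: 28.9
ee_pos: [0.4447, -0.0613, 0.0244]
tcp_rot: [58.5, 89.6, -35.3]
wrist_force: [0.4, 0.8, -0.8]
opening: 0.01
```

Call:
{"op": "apply_moves", "data": {"commands": [[0,0,0,0,-0.4],[0,0,0,0,-0.4],[0,0,0,0,-0.4],[-0.04,0,0,0,-0.4],[-0.08,0,0,0,-0.4],[-0.11,0,-0.04,0,-0.4],[-0.11,0,-0.04,0,-0.4],[-0.11,0,-0.04,0,-0.4]]}}

```text
time: 29.7
ee_pos: [0.4472, -0.0205, 0.1348]
tcp_rot: [63.2, 89.6, -30.5]
wrist_force: [0.2, -0.3, -1.2]
opening: 0.0253
```

```bash
python3 pinlook.py p7 0.012 0.06; python3 - <<'E'
from h import *
o,R,p=state(); print(p); c=np.array([0.5375,-0.0165]); X=np.array([.9969,-.0785]); Y=np.array([.0785,.9969])
f=cv2.imread('pics/p7.png');P=np.load('p7.npy'); U=np.stack([(P[...,:2]-c)@X,(P[...,:2]-c)@Y,P[...,2]],-1)
h=cv2.cvtColor(f,cv2.COLOR_BGR2HSV)
g=(h[...,1]<60)&(h[...,2]>70)
with np.errstate(invalid='ignore'):
    g&=(abs(U[...,0]+.09)<.012)&(abs(U[...,1])<.07)&(U[...,2]>.015)&(U[...,2]<.04)
q=U[g]; print('shaft',len(q),np.percentile(q,[1,50,99],axis=0).round(4).tolist())
for k,cc in (('Y',YEL),('B',BLUE)):
    m=cv2.inRange(h,*cc)>0
    with np.errstate(invalid='ignore'):
        for s in (1,-1):
            q=U[m&(U[...,2]>.031)&(U[...,2]<.038)&(U[...,0]<-.075)&(U[...,0]>-.12)&(U[...,1]*s>.0)&(abs(U[...,1])<.05)]
            if len(q)>20: print(k,s,len(q),np.percentile(q,[1,99],axis=0).round(4).tolist())
E
```

```text
t 29.7 tcp [ 0.4472 -0.0205  0.1348] yaw -3.68 open 0.0253 F [ 0.2 -0.3 -1.2]
q6 91.2
head 405 y [-0.0055 -0.0004  0.0047] z [0.0218 0.0356 0.0499] top x 0.104 dir vs z deg -0.27 fit y at z=0: -0.0002 rect [275 239  14  32] W [[0.4387, -0.0709, 0.0275], [0.4445, -0.0569, 0.029], [0.4501, -0.0432, 0.0303]]
shaft 462 y [-0.0093 -0.0003  0.0258] z [-0.0623 -0.0471 -0.0352] top x 0.0988 dir vs z deg -7.91 fit y at z=0: -0.0074 rect [268 133  52  37] W [[0.4406, 0.014, 0.0166], [0.4501, 0.0256, 0.0269], [0.4758, 0.0404, 0.0354]]
[ 0.44663353 -0.02096184  0.13379585]
shaft 802 [[-0.0996, -0.0262, 0.0174], [-0.09, 0.0135, 0.0269], [-0.0811, 0.0492, 0.0349]]
Y 1 279 [[-0.0995, 0.0182, 0.0329], [-0.0754, 0.0244, 0.0373]]
Y -1 251 [[-0.0995, -0.0216, 0.0314], [-0.0756, -0.0154, 0.037]]
B 1 41 [[-0.0914, 0.0278, 0.0324], [-0.0809, 0.0324, 0.0362]]
B -1 190 [[-0.0995, -0.0303, 0.0317], [-0.0802, -0.0245, 0.0359]]
```

View pics/p7.png

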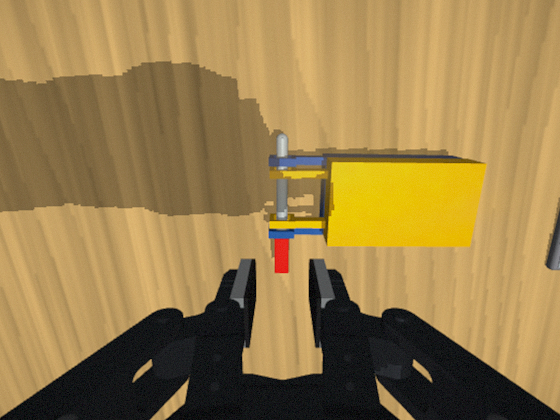

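Call:
{"op": "apply_moves", "data": {"commands": [[0.05,0.0008,-0.0116,0.014,-0.4],[0.085,0.0008,-0.0116,0.014,-0.4],[0.105,0.0008,-0.0116,0.014,-0.4],[0.122,0.0008,-0.0116,0.014,-0.4],[0.122,0.0008,-0.0116,0.014,-0.4],[0.122,0.0008,-0.0116,0.014,-0.4],[0.122,0.0008,-0.0116,0.014,-1],[0.122,0.0008,-0.0116,0.014,-1],[0.122,0.0008,-0.0116,0.014,-1]], "newtons": 80}}

```text
time: 30.65
ee_pos: [0.4493, -0.01, 0.0126]
tcp_rot: [61.8, 89.6, -32.7]
wrist_force: [0.2, 0.2, 2.0]
opening: 0.006
```

```bash
python3 - <<'E'
from h import *
o,R,p=state(); print(p.round(4),o['opening'],np.round(o['wrist_force'],1))
def tab(a,b,n):
    t=np.radians(np.linspace(a,b,n+1)); c=.146*np.cos(t); s=.146*np.sin(t)
    return [[float(-x),float(y),0,0,-1] for x,y in zip((s-s[0]).round(4)[1:],(c-c[0]).round(4)[1:])]
print(tab(170.5,128,12)); print(tab(128,80.5,12))
E
```

```text
[ 0.4493 -0.01    0.0126] 0.0059771454587374765 [0.2 0.2 2. ]
[[-0.0088, 0.0018, 0, 0, -1], [-0.0176, 0.0041, 0, 0, -1], [-0.0261, 0.0069, 0, 0, -1], [-0.0345, 0.0103, 0, 0, -1], [-0.0427, 0.0142, 0, 0, -1], [-0.0506, 0.0185, 0, 0, -1], [-0.0582, 0.0234, 0, 0, -1], [-0.0655, 0.0287, 0, 0, -1], [-0.0724, 0.0344, 0, 0, -1], [-0.079, 0.0406, 0, 0, -1], [-0.0852, 0.0472, 0, 0, -1], [-0.091, 0.0541, 0, 0, -1]]
[[-0.0059, 0.0082, 0, 0, -1], [-0.0113, 0.0167, 0, 0, -1], [-0.016, 0.0256, 0, 0, -1], [-0.0202, 0.0348, 0, 0, -1], [-0.0236, 0.0443, 0, 0, -1], [-0.0265, 0.0539, 0, 0, -1], [-0.0286, 0.0638, 0, 0, -1], [-0.0301, 0.0738, 0, 0, -1], [-0.0308, 0.0838, 0, 0, -1], [-0.0309, 0.0939, 0, 0, -1], [-0.0303, 0.104, 0, 0, -1], [-0.0289, 0.114, 0, 0, -1]]
```

Call:
{"op": "apply_moves", "data": {"commands": [[-0.0088,0.0018,0,0,-1],[-0.0176,0.0041,0,0,-1],[-0.0261,0.0069,0,0,-1],[-0.0345,0.0103,0,0,-1],[-0.0427,0.0142,0,0,-1],[-0.0506,0.0185,0,0,-1],[-0.0582,0.0234,0,0,-1],[-0.0655,0.0287,0,0,-1],[-0.0724,0.0344,0,0,-1],[-0.079,0.0406,0,0,-1],[-0.0852,0.0472,0,0,-1],[-0.091,0.0541,0,0,-1]]}}

```text
time: 31.85
ee_pos: [0.5033, -0.014, 0.1044]
tcp_rot: [61.8, 89.6, -32.7]
wrist_force: [2.2, 0.1, -2.5]
opening: 0.0055
```

Call:
{"op": "apply_moves", "data": {"commands": [[-0.0059,0.0082,0,0,-1],[-0.0113,0.0167,0,0,-1],[-0.016,0.0256,0,0,-1],[-0.0202,0.0348,0,0,-1],[-0.0236,0.0443,0,0,-1],[-0.0275,0.0539,0,0,-1],[-0.03,0.0638,0,0,-1],[-0.034,0.0738,0,0,-1],[-0.038,0.0838,0,0,-1],[-0.042,0.0909,0,0,-1],[-0.05,0.095,0,0,-1],[-0.06,0.095,0,0,-1]]}}

```text
time: 33.05
ee_pos: [0.5976, -0.0213, 0.165]
tcp_rot: [55.4, 89.6, -39.1]
wrist_force: [1.1, 0.4, -5.0]
opening: 0.0055
```

```bash
python3 - <<'E'
from h import *
o,R,p=state(); print(p.round(4),o['opening'],np.round(o['wrist_force'],1),np.round(o['torque'],2))
f,P=cloud('scene'); save('s3',f); h=cv2.cvtColor(f,cv2.COLOR_BGR2HSV)
for k,c in (('Y',YEL),('B',BLUE)):
    for b in blobs(f,P,*c,0.005,0.25,40,(0.35,0.72,-0.2,0.12))[:3]: print(k,b)
E
```

```text
[ 0.5976 -0.0213  0.165 ] 0.005476381091200312 [ 1.1  0.4 -5. ] [ 0.01 -0.    0.01]
Y (1148, array([276., 201.]), array([ 0.6154, -0.0275,  0.1042]), array([543.1, -19.5]), array([ 65.2, 164. ]), 85.9)
B (110, array([260., 191.]), array([ 0.5909, -0.0534,  0.1319]), array([590.2, -50.3]), array([10.6, 28.7]), 84.8)
```

Call:
{"op": "apply_moves", "data": {"commands": [[0,-0.004,0,0,-1],[0,-0.012,0,0,-1],[0,-0.024,0,0,-1],[0,-0.04,0,0,-1],[0,-0.057,0,0,-1],[0,-0.075,0,0,-1],[0,-0.093,0,0,-1],[0,-0.11,0,0,-1],[0,-0.126,0,0,-1],[0,-0.14,0,0,-1],[0,-0.15,0,0,-1],[0,-0.155,0,0,-1]]}}

```text
time: 34.3
ee_pos: [0.4423, -0.0089, 0.1662]
tcp_rot: [67.9, 89.5, -26.7]
wrist_force: [0.1, 0.3, -4.8]
opening: 0.0057
```

Call:
{"op": "apply_moves", "data": {"commands": [[0,0,0,0,-1],[0.005,0,0,0,-1],[0.01,0,0,0,-1],[0.016,0,0,0,-1],[0.022,0,0,0,-1],[0.027,0,0,0,-1],[0.029,0,0,0,-1],[0.029,0,0,0,-1],[0.029,0,0,0,-1],[0.029,0,0,0,-1],[0.029,0,0,0,-1]]}}

```text
time: 35.4
ee_pos: [0.4428, -0.009, 0.1375]
tcp_rot: [69.8, 89.4, -24.8]
wrist_force: [-0.5, 0.5, -0.1]
opening: 0.0056
```

```bash
python3 - <<'E'
from h import *
o,R,p=state(); print(p.round(4),o['opening'],np.round(o['wrist_force'],1),np.round(o['torque'],2))
for n in ('top','scene'):
    f,P=cloud(n); save(n+'4',f); h=cv2.cvtColor(f,cv2.COLOR_BGR2HSV)
    for k,c in (('Y',YEL),('B',BLUE)):
        m=cv2.inRange(h,*c)>0
        with np.errstate(invalid='ignore'): m&=(P[...,0]>.33)&(P[...,0]<.6)&(abs(P[...,1])<.1)&(P[...,2]>.004)&(P[...,2]<.2)
        q=P[m]; 
        if len(q)<20: continue
        print(n,k,len(q))
        for a,b in ((.005,.03),(.03,.06),(.06,.1),(.1,.13),(.13,.16)):
            s=q[(q[:,2]>a)&(q[:,2]<b)]
            if len(s)>10: print('  z',a,b,np.percentile(s[:,:2],[3,50,97],axis=0).round(4).tolist())
E
```

```text
[ 0.4428 -0.009   0.1375] 0.005613397722930249 [-0.5  0.5 -0.1] [-0.03  0.11 -0.05]
scene Y 1145
  z 0.005 0.03 [[0.3651, -0.0902], [0.4469, -0.0139], [0.574, 0.0901]]
  z 0.03 0.06 [[0.4356, -0.0428], [0.4498, -0.0142], [0.4544, 0.0174]]
  z 0.06 0.1 [[0.4399, -0.0431], [0.4541, -0.0153], [0.4587, 0.0188]]
  z 0.1 0.13 [[0.4358, -0.0417], [0.4485, -0.0118], [0.4603, 0.0186]]
  z 0.13 0.16 [[0.4332, -0.0346], [0.4458, -0.03], [0.4519, 0.0099]]
scene B 116
  z 0.03 0.06 [[0.4096, -0.0419], [0.4183, -0.0412], [0.4238, -0.0396]]
  z 0.06 0.1 [[0.4126, -0.0419], [0.4185, -0.0411], [0.4243, -0.0404]]
  z 0.1 0.13 [[0.4201, -0.042], [0.4311, -0.0162], [0.4376, 0.0186]]
  z 0.13 0.16 [[0.4289, -0.0429], [0.4469, -0.0378], [0.4535, 0.0205]]
```

```bash
python3 - <<'E'
import numpy as np
def tab(a,b,n):
    t=np.radians(np.linspace(a,b,n+1)); c=.146*np.cos(t); s=.146*np.sin(t)
    return [[float(-x),float(y),0,0,-1] for x,y in zip((s-s[0]).round(4)[1:],(c-c[0]).round(4)[1:])]
print(tab(93,48,12)); print(tab(48,9.5,12))
E
```

```text
[[-0.0002, 0.0096, 0, 0, -1], [0.0002, 0.0191, 0, 0, -1], [0.0013, 0.0286, 0, 0, -1], [0.003, 0.038, 0, 0, -1], [0.0053, 0.0473, 0, 0, -1], [0.0082, 0.0564, 0, 0, -1], [0.0117, 0.0653, 0, 0, -1], [0.0157, 0.0739, 0, 0, -1], [0.0203, 0.0823, 0, 0, -1], [0.0255, 0.0903, 0, 0, -1], [0.0311, 0.098, 0, 0, -1], [0.0373, 0.1053, 0, 0, -1]]
[[0.0056, 0.0059, 0, 0, -1], [0.0116, 0.0115, 0, 0, -1], [0.0179, 0.0168, 0, 0, -1], [0.0244, 0.0217, 0, 0, -1], [0.0312, 0.0262, 0, 0, -1], [0.0383, 0.0303, 0, 0, -1], [0.0455, 0.034, 0, 0, -1], [0.053, 0.0374, 0, 0, -1], [0.0607, 0.0402, 0, 0, -1], [0.0685, 0.0427, 0, 0, -1], [0.0764, 0.0447, 0, 0, -1], [0.0844, 0.0463, 0, 0, -1]]
```

Call:
{"op": "apply_moves", "data": {"commands": [[0.001,0.0096,0,0,-1],[0.002,0.0191,0,0,-1],[0.003,0.0286,0,0,-1],[0.005,0.038,0,0,-1],[0.0073,0.0473,0,0,-1],[0.0102,0.0564,0,0,-1],[0.0137,0.0653,0,0,-1],[0.0177,0.0739,0,0,-1],[0.0223,0.0823,0,0,-1],[0.0275,0.0903,0,0,-1],[0.0331,0.098,0,0,-1],[0.0393,0.1053,0,0,-1]]}}

```text
time: 36.7
ee_pos: [0.5483, -0.0175, 0.0982]
tcp_rot: [67.1, 89.5, -27.4]
wrist_force: [-0.5, -0.6, -3.4]
opening: 0.0056
```

```bash
cat > sc.py <<'E'
from h import *
import sys
o,R,p=state(); print(o['time'],p.round(4),round(o['opening'],4),np.round(o['wrist_force'],1),np.round(o['torque'],2))
n='scene'; f,P=cloud(n); save(sys.argv[1],f); h=cv2.cvtColor(f,cv2.COLOR_BGR2HSV)
for k,c in (('Y',YEL),('B',BLUE)):
    m=cv2.inRange(h,*c)>0
    with np.errstate(invalid='ignore'): m&=(P[...,0]>.33)&(P[...,0]<.68)&(abs(P[...,1]+.015)<.06)&(P[...,2]>.004)&(P[...,2]<.2)
    m=cv2.morphologyEx(m.astype(np.uint8),cv2.MORPH_OPEN,np.ones((2,2)))>0
    q=P[m]; print(k,len(q))
    for a in np.arange(.005,.155,.02):
        s=q[(q[:,2]>a)&(q[:,2]<a+.02)]
        if len(s)>10: print('  z',a.round(3),np.percentile(s,[3,50,97],axis=0).round(4).tolist())
E
python3 sc.py s5
```

```text
36.7 [ 0.5483 -0.0175  0.0982] 0.0056 [-0.5 -0.6 -3.4] [0.07 0.29 0.03]
Y 115
  z 0.025 [[0.4478, -0.0467, 0.0256], [0.4683, -0.0451, 0.0368], [0.486, -0.043, 0.0438]]
  z 0.045 [[0.4668, -0.0477, 0.0459], [0.4883, -0.0466, 0.0546], [0.5306, -0.0331, 0.065]]
  z 0.065 [[0.4969, -0.049, 0.0677], [0.519, -0.0252, 0.073], [0.5342, -0.0064, 0.0829]]
  z 0.105 [[0.5399, -0.043, 0.1061], [0.5506, -0.0388, 0.1118], [0.5602, -0.0005, 0.1198]]
B 396
  z 0.045 [[0.4282, -0.0442, 0.0465], [0.4416, -0.0252, 0.0565], [0.4588, -0.0023, 0.0642]]
  z 0.065 [[0.4509, -0.0465, 0.0658], [0.4673, -0.0329, 0.0755], [0.4958, -0.0102, 0.0846]]
  z 0.085 [[0.4804, -0.0483, 0.0865], [0.5067, -0.0335, 0.0951], [0.5266, -0.0164, 0.1042]]
  z 0.105 [[0.5032, -0.0502, 0.1053], [0.5416, -0.0462, 0.1103], [0.561, 0.001, 0.1216]]
```

Call:
{"op": "apply_moves", "data": {"commands": [[0.0056,0.0059,0,0,-1],[0.0116,0.0115,0,0,-1],[0.0179,0.0168,0,0,-1],[0.0244,0.0217,0,0,-1],[0.0312,0.0262,0,0,-1],[0.0383,0.0303,0,0,-1],[0.0455,0.034,0,0,-1],[0.053,0.0374,0,0,-1],[0.0607,0.0402,0,0,-1],[0.0685,0.0427,0,0,-1],[0.0764,0.0447,0,0,-1],[0.0835,0.0463,0,0,-1]]}}

```text
time: 37.95
ee_pos: [0.5956, -0.0216, 0.0133]
tcp_rot: [64.7, 89.5, -29.8]
wrist_force: [-4.9, -0.3, 0.8]
opening: 0.0058
```

Call:
{"op": "apply_moves", "data": {"commands": [[0.001,0,0,0,-1],[0.001,0,0,0,-1]]}}

```text
time: 38.15
ee_pos: [0.5956, -0.0216, 0.0123]
tcp_rot: [64.4, 89.5, -30.1]
wrist_force: [-1.9, 0.4, -0.9]
opening: 0.0054
```

```bash
python3 sc.py s6
```

```text
38.15 [ 0.5956 -0.0216  0.0123] 0.0054 [-1.9  0.4 -0.9] [ 0.02  0.38 -0.02]
Y 118
  z 0.005 [[0.475, -0.052, 0.0067], [0.5447, -0.0465, 0.0167], [0.6015, -0.0249, 0.0245]]
  z 0.025 [[0.4816, -0.0515, 0.0253], [0.5719, -0.0436, 0.0311], [0.6014, -0.0379, 0.0363]]
B 506
  z 0.005 [[0.5544, -0.0524, 0.0154], [0.5631, -0.0437, 0.022], [0.6001, -0.0298, 0.0248]]
  z 0.025 [[0.4719, -0.0535, 0.0267], [0.5581, -0.0455, 0.0346], [0.5985, 0.0062, 0.0444]]
  z 0.045 [[0.4536, -0.0488, 0.0456], [0.4965, -0.0364, 0.0487], [0.5553, -0.0164, 0.0521]]
  z 0.145 [[0.5835, -0.0602, 0.1457], [0.5911, -0.0594, 0.1495], [0.6073, -0.0575, 0.16]]
```

Call:
{"op": "apply_moves", "data": {"commands": [[0,0,0,0,-0.4],[0,0,0,0,-0.4],[0,0,0,0,-0.4],[-0.04,0,0,0,-0.4],[-0.08,0,0,0,-0.4],[-0.12,0,0.03,0,0],[-0.12,0,0.03,0,0],[-0.12,0,0.03,0,0]]}}

```text
time: 39.0
ee_pos: [0.5931, -0.0516, 0.1339]
tcp_rot: [71.5, 89.4, -23.1]
wrist_force: [-0.2, 1.0, -1.0]
opening: 0.0429
```

```bash
python3 pinlook.py q1 0.012 0.06; python3 - <<'E'
from h import *
o,R,p=state()
f=cv2.imread('pics/q1.png');P=np.load('q1.npy'); h=cv2.cvtColor(f,cv2.COLOR_BGR2HSV)
m=cv2.inRange(h,*BLUE)>0
with np.errstate(invalid='ignore'):
    for a,b in ((.043,.055),(.01,.055)):
        q=P[m&(P[...,2]>a)&(P[...,2]<b)&(P[...,0]<.66)&(P[...,1]>-.1)]; r=cv2.minAreaRect(q[:,:2].astype(np.float32)*1000); print(a,len(q),r)
        if a>.04: 
            A=np.c_[q[:,:2]-q[:,:2].mean(0),np.ones(len(q))]; print('plane',np.linalg.lstsq(A,q[:,2],rcond=None)[0].round(4))
g=(h[...,1]<60)&(h[...,2]>70)
E
cp pics/q1.png pics/q1v.png
```

```text
t 39.0 tcp [ 0.5931 -0.0516  0.1339] yaw -4.6 open 0.0429 F [-0.2  1.  -1. ]
q6 89.7
head 507 y [-0.0065 -0.0009  0.0049] z [0.003  0.0179 0.0342] top x 0.1035 dir vs z deg 0.43 fit y at z=0: -0.0007 rect [273 216  15  36] W [[0.585, -0.0855, 0.0264], [0.5912, -0.0695, 0.0279], [0.5974, -0.0544, 0.0294]]
shaft 472 y [-0.0048 -0.0008  0.0032] z [-0.0477 -0.0308 -0.0135] top x 0.1051 dir vs z deg 0.0 fit y at z=0: -0.0007 rect [275 152  11  44] W [[0.5901, -0.0377, 0.0228], [0.595, -0.0208, 0.0258], [0.5998, -0.0046, 0.0277]]
0.043 13856 ((504.1011657714844, -12.477481842041016), (64.3441162109375, 110.37017059326172), 85.3935546875)
plane [ 0.0004 -0.0017  0.0481]
0.01 14849 ((525.908935546875, -14.265216827392578), (64.35631561279297, 154.0965118408203), 85.32982635498047)
```

View pics/q1v.png

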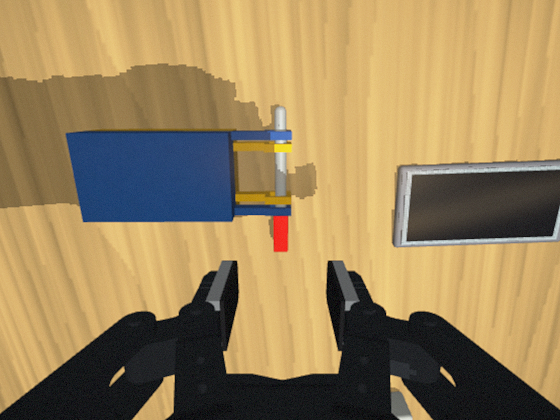

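Call:
{"op": "apply_moves", "data": {"commands": [[0.05,-0.0008,0.0215,0,-0.2],[0.085,-0.0008,0.0215,0,-0.2],[0.105,-0.0008,0.0215,0,-0.2],[0.1154,-0.0008,0.0215,0,-0.2],[0.1154,-0.0008,0.0215,0,-0.2],[0.1154,-0.0008,0.0215,0,-0.2],[0.1154,-0.0008,0.0215,0,-1],[0.1154,-0.0008,0.0215,0,-1],[0.1154,-0.0008,0.0215,0,-1],[0.1154,-0.0008,0.0215,0,-1]], "newtons": 60}}

```text
time: 40.05
ee_pos: [0.5916, -0.073, 0.0182]
tcp_rot: [71.8, 89.4, -22.7]
wrist_force: [-0.1, 0.9, 3.7]
opening: 0.0098
```

Call:
{"op": "apply_moves", "data": {"commands": [[-0.001,0,0,0,-1],[-0.0015,0,0.004,0,-1],[-0.002,0,0.01,0,-1],[-0.002,0,0.018,0,-1],[-0.002,0,0.028,0,-1],[-0.002,0,0.038,0,-1],[-0.002,0,0.05,0,-1],[-0.002,0,0.062,0,-1],[-0.002,0,0.074,0,-1],[-0.002,0,0.086,0,-1],[-0.002,0,0.098,0,-1],[-0.002,0,0.098,0,-1]]}}

```text
time: 41.25
ee_pos: [0.5835, -0.1723, 0.0205]
tcp_rot: [70.4, 89.4, -24.2]
wrist_force: [0.8, 0.1, -0.4]
opening: 0.01
```

```bash
python3 pinlook.py q2 0.008 0.06;  python3 -c "
from h import *
f=cv2.imread('pics/q2.png');P=np.load('q2.npy'); print(blobs(f,P,*BLUE,0.043,0.055,50))"
```

```text
t 41.25 tcp [ 0.5835 -0.1723  0.0205] yaw -4.65 open 0.01 F [ 0.8  0.1 -0.4]
q6 78.3
head 1491 y [-0.0058 -0.0004  0.0051] z [-0.0184 -0.0043  0.0134] top x -0.0103 dir vs z deg -0.71 fit y at z=0: -0.0004 rect [269 242  27  69] W [[0.5774, -0.1844, 0.0238], [0.5834, -0.167, 0.0296], [0.5899, -0.153, 0.0397]]
shaft 4156 y [-0.0048 -0.0007  0.0037] z [-0.1009 -0.065  -0.0181] top x -0.0086 dir vs z deg 0.13 fit y at z=0: -0.0004 rect [270  45  23 205] W [[0.5815, -0.1526, 0.0241], [0.5881, -0.1066, 0.0274], [0.5944, -0.0716, 0.0293]]
[]
```

Call:
{"op": "apply_moves", "data": {"commands": [[-0.04,0,0,0,-1],[-0.08,0,0.02,0,-1],[-0.1,-0.14,0.2065,1.408,-1],[-0.1,-0.1402,0.2065,1.408,-1],[-0.1,-0.1402,0.2065,1.408,-1],[-0.1,-0.1402,0.2065,1.408,-1],[-0.1,-0.1402,0.2065,1.408,-1],[-0.1,-0.1402,0.2065,1.408,-1],[-0.1,-0.1402,0.2065,1.408,-1],[-0.1,-0.1402,0.2065,1.408,-1],[-0.1,-0.1402,0.2065,1.408,-1],[-0.1,-0.1402,0.2065,1.408,-1]]}}

```text
time: 42.5
ee_pos: [0.4265, -0.3652, 0.1198]
tcp_rot: [154.3, 89.4, -21.3]
wrist_force: [0.3, 0.2, -0.6]
opening: 0.01
```

Call:
{"op": "apply_moves", "data": {"commands": [[0,0,0,0,-1],[0,0,0,0,-1],[0,0,0,0,-1]]}}

```text
time: 42.8
ee_pos: [0.4266, -0.365, 0.1197]
tcp_rot: [154.7, 89.4, -20.8]
wrist_force: [-1.3, -0.4, -0.9]
opening: 0.0099
```

```bash
python3 - <<'E'
from look import *
f,P=look('m1',''); o,R,p=state(); print(o['q'].round(1)); s=goto(0.427,-0.3667,0.0075,-85.3); print(s)
h=cv2.cvtColor(f,cv2.COLOR_BGR2HSV); m=(h[...,2]<60)
with np.errstate(invalid='ignore'): m&=(P[...,2]<0.006)&(P[...,2]>-0.004)
n,l,st,c=cv2.connectedComponentsWithStats(m.astype(np.uint8)); i=1+st[1:,4].argmax(); q=P[l==i]; print(st[i],cv2.minAreaRect(q[:,:2].astype(np.float32)*1000))
for n in ('pin_mat','pin'): print(cams.spot_in(n,'wrist')[:1])
E
```

```text
t 42.8 tcp [ 0.4266 -0.365   0.1197] yaw -85.5 open 0.0099 F [-1.3 -0.4 -0.9]
[-40.7   5.2  -2.   82.2   0.2 134.9]
(array([0.1123, 0.0012, 0.0007]), np.float64(-0.0038))
[ 213   26  103   55 3364] ((542.7357788085938, -341.8100280761719), (36.33031463623047, 73.71286010742188), 4.35345983505249)
[{'rect': [209.2, 21.1, 352.2, 269.0], 'confidence': 0.6}]
[{'rect': [269.6, 44.1, 293.6, 312.5], 'confidence': 0.56}]
```

Call:
{"op": "apply_moves", "data": {"commands": [[0.05,0.0005,0.001,0,-1],[0.085,0.0005,0.001,0,-1],[0.1,0.0005,0.001,0,-1],[0.108,0.0005,0.001,0,-1],[0.1125,0.0005,0.001,0,-1],[0.1125,0.0005,0.001,0,-1],[0.1125,0.0005,0.001,0,-0.4],[0.1125,0.0005,0.001,0,-0.4],[0.1125,0.0005,0.001,0,0],[0.06,0.0005,0.001,0,0],[0.01,0.0005,0.001,0,0.5],[-0.02,0.0005,0.001,0,1]]}}

```text
time: 44.15
ee_pos: [0.4259, -0.366, 0.1439]
tcp_rot: [149.1, 89.2, -26.4]
wrist_force: [1.2, 0.5, -0.4]
opening: 0.0704
```

Call:
{"op": "apply_moves", "data": {"commands": [[0,0,0,0,1],[0,0,0,0,1]]}}

```text
time: 44.35
ee_pos: [0.4264, -0.3665, 0.1452]
tcp_rot: [146.7, 89.1, -28.8]
wrist_force: [0.3, -0.0, -0.6]
opening: 0.0855
```

```bash
python3 pinlook.py m2 0.0075 0.03; python3 - <<'E'
from h import *
f=cv2.imread('pics/m2.png');P=np.load('m2.npy');h=cv2.cvtColor(f,cv2.COLOR_BGR2HSV); m=((h[...,2]<75)&(h[...,1]<120)).astype(np.uint8)
with np.errstate(invalid='ignore'): m&=((P[...,2]<0.0065)&(P[...,2]>-0.004)).astype(np.uint8)
m=cv2.morphologyEx(m,cv2.MORPH_CLOSE,np.ones((15,15))); n,l,st,c=cv2.connectedComponentsWithStats(m); i=1+st[1:,4].argmax(); q=P[l==i]; q=q[np.isfinite(q[:,0])]; print(st[i],cv2.minAreaRect(q[:,:2].astype(np.float32)*1000))
print(goto(0.525,-0.1,0.15,90)); o,R,p=state(); print(o['q'].round(1))
E
```

```text
t 44.35 tcp [ 0.4264 -0.3665  0.1452] yaw -85.55 open 0.0855 F [ 0.3 -0.  -0.6]
q6 134.8
head 487 y [-0.0078 -0.0025  0.0037] z [-0.0175 -0.0023  0.0135] top x 0.1282 dir vs z deg 0.26 fit y at z=0: -0.0021 rect [274 183  14  36] W [[0.414, -0.3712, 0.0128], [0.4295, -0.3646, 0.0144], [0.4446, -0.3581, 0.0158]]
shaft 1101 y [-0.0067 -0.0024  0.0019] z [-0.1007 -0.0606 -0.0176] top x 0.1312 dir vs z deg 0.12 fit y at z=0: -0.0022 rect [275  80  11 104] W [[0.4456, -0.3666, 0.0078], [0.4877, -0.3598, 0.0111], [0.5267, -0.3536, 0.0135]]
[  216    34   125   222 23650] ((467.17425537109375, -361.79962158203125), (191.0787353515625, 99.1946792602539), 5.343198776245117)
(array([-0.0068, -0.2575, -0.1196]), np.float64(0.0776))
[-40.8   4.9   0.3  84.6   0.2 134.8]
```

Call:
{"op": "apply_moves", "data": {"commands": [[0,-0.348,-0.0913,-1.7,1],[0,-0.348,-0.0913,-1.7,1],[0,-0.348,-0.0913,-1.7,1],[0,-0.348,-0.0913,-1.7,1],[0,-0.348,-0.0913,-1.7,1],[0,-0.348,-0.0913,-1.7,1],[0,-0.348,-0.0913,-1.7,1],[0,-0.348,-0.0913,-1.7,1],[0,-0.348,-0.0913,-1.7,1],[0,-0.348,-0.0913,-1.7,1],[0,-0.348,-0.0913,-1.7,1],[0,-0.348,-0.0913,-1.7,1]]}}

```text
time: 45.6
ee_pos: [0.489, -0.0118, 0.1402]
tcp_rot: [44.3, 89.4, -33.5]
wrist_force: [0.6, -0.1, -0.4]
opening: 0.0852
```

Call:
{"op": "apply_moves", "data": {"commands": [[0,0,0,-1.284,1],[0,0,0,-1.284,1],[0,0,0,-1.284,1],[0,0,0,-1.284,1],[0,0,0,-1.284,1],[0,0,0,-1.284,1],[0,0,0,-1.284,1],[0,0,0,-1.284,1],[0,0,0,-1.284,1],[0,0,0,-1.284,1]]}}

```text
time: 46.6
ee_pos: [0.4883, -0.0118, 0.1384]
tcp_rot: [-38.9, 89.5, -43.1]
wrist_force: [-0.8, 0.2, -0.8]
opening: 0.0852
```

```bash
python3 - <<'E'
from look import *
f,P=look('b1',''); o,R,p=state(); h=cv2.cvtColor(f,cv2.COLOR_BGR2HSV); m=cv2.inRange(h,*BLUE)>0
with np.errstate(invalid='ignore'): q=P[m&(P[...,2]>.043)&(P[...,2]<.055)&(P[...,0]<.6)&(P[...,1]>-.1)&(P[...,1]<.1)]
r=cv2.minAreaRect(q[:,:2].astype(np.float32)*1000); print(len(q),r)
c=np.array(r[0])/1000; T=R.T@(np.array([*c,0.05])-p); print('tool shift',T.round(4),goto(*c,.05,r[2]))
E
```

```text
t 46.6 tcp [ 0.4883 -0.0118  0.1384] yaw 85.82 open 0.0852 F [-0.8  0.2 -0.8]
9772 ((504.7592468261719, -12.824649810791016), (63.2002067565918, 109.4047622680664), 85.39739990234375)
tool shift [0.0888 0.0007 0.0158] (array([0.0888, 0.0007, 0.0158]), np.float64(0.0041))
```

Call:
{"op": "apply_moves", "data": {"commands": [[0.05,0,0.0158,0.006,1],[0.08,0,0.0158,0.006,1],[0.1,0,0.0158,0.006,1],[0.107,0,0.0158,0.006,1],[0.107,0,0.0158,0.006,1],[0.107,0,0.0158,0.006,1],[0.107,0,0.0158,0.006,-1],[0.107,0,0.0158,0.006,-1],[0.107,0,0.0158,0.006,-1],[0.107,0,0.0158,0.006,-1]], "newtons": 40}}

```text
time: 47.65
ee_pos: [0.5056, -0.0138, 0.0335]
tcp_rot: [-30.1, 89.3, -34.8]
wrist_force: [-0.7, -0.3, 6.6]
opening: 0.0626
```

Call:
{"op": "apply_moves", "data": {"commands": [[-0.005,0,0,0,-1],[-0.01,0,0,0,-1],[-0.02,0,0,0,-1],[-0.035,0,0,0,-1],[-0.06,0,0,0,-1],[-0.09,0,0,0,-1],[-0.11,0,0,0,-1],[-0.11,0,0,0,-1]]}}

```text
time: 48.45
ee_pos: [0.5061, -0.0131, 0.1476]
tcp_rot: [-18.9, 89.1, -23.6]
wrist_force: [0.5, -0.1, -1.3]
opening: 0.0625
```

```bash
python3 - <<'E'
from h import *
o,R,p=state(); print(p.round(4),round(o['opening'],4),np.round(o['wrist_force'],1))
f,P=cloud('scene'); save('s8',f)
for k,c,a,b in (('Y',YEL,.004,.2),('B',BLUE,.004,.25)):
    for x in blobs(f,P,*c,a,b,20,(.38,.66,-.1,.1))[:5]: print(k,x)
f,P=cloud('top'); save('t8',f); x=P[200:235,165:185]
for k in ('lens0','cap_tray','block'): print(k,[(np.round(d['rect']),round(d['confidence'],2)) for d in cams.spot_in(k,'top')[:5]])
h=cv2.cvtColor(f,cv2.COLOR_BGR2HSV); 
with np.errstate(invalid='ignore'): m=(P[...,2]>.014)&(P[...,2]<.026)&(P[...,0]>.42)&(P[...,0]<.64)&(P[...,1]>.2)&(P[...,1]<.35)
n,l,st,c=cv2.connectedComponentsWithStats(m.astype(np.uint8)); i=1+st[1:,4].argmax(); q=P[l==i]; print('block',len(q),cv2.minAreaRect(q[:,:2].astype(np.float32)*1000))
E
```

```text
[ 0.5061 -0.0131  0.1476] 0.0625 [ 0.5 -0.1 -1.3]
Y (501, array([262., 194.]), array([ 0.5336, -0.024 ,  0.0236]), array([524.3, -18.5]), array([ 66.5, 158.5]), 86.1)
B (1151, array([263., 157.]), array([ 0.5302, -0.0152,  0.159 ]), array([539.5, -10.5]), array([ 89.8, 148.9]), 64.5)
lens0 []
cap_tray []
block [(array([145., 215., 182., 270.]), 0.6)]
block 1478 ((531.1408081054688, 274.08160400390625), (116.22425079345703, 67.12103271484375), 10.893512725830078)
```

```bash
python3 - <<'E'
from h import *
for n in ('top','scene'):
    f,P=cloud(n)
    with np.errstate(invalid='ignore'): m=(P[...,2]>.03)&(P[...,2]<.2)&(abs(P[...,0]-.67)<.08)&(abs(P[...,1]-.36)<.08)
    q=P[m][:,:2]; r=cv2.minEnclosingCircle(q.astype(np.float32)*1000)
    from scipy.optimize import least_squares
    s=least_squares(lambda c:np.hypot(*(q-c).T)-.034,[.67,.36],loss='soft_l1',f_scale=.003); print(n,len(q),r,s.x.round(4),np.median(abs(s.fun)).round(4),q.min(0),q.max(0))
E
```

```text
top 1463 ((673.7914428710938, 383.0347595214844), 34.24106979370117) [0.6762 0.3867] 0.0022 [0.63977882 0.34960769] [0.70802207 0.4128209 ]
scene 1570 ((675.0401000976562, 379.0965576171875), 33.77577590942383) [0.6706 0.3844] 0.0019 [0.64649502 0.34565984] [0.70789922 0.40747305]
```

Call:
{"op": "apply_moves", "data": {"commands": [[0,0.288,0.0023,-0.279,-1],[0,0.288,0.0023,-0.279,-1],[0,0.288,0.0023,-0.279,-1],[0,0.288,0.0023,-0.279,-1],[0,0.288,0.0023,-0.279,-1],[0,0.288,0.0023,-0.279,-1],[0,0.288,0.0023,-0.279,-1],[0,0.288,0.0023,-0.279,-1],[0.04,0.288,0.0023,-0.279,-1],[0.07,0.288,0.0023,-0.279,-1],[0.07,0.288,0.0023,-0.279,-1],[0.07,0.288,0.0023,-0.279,-1]]}}

```text
time: 50.0
ee_pos: [0.5306, 0.2722, 0.0713]
tcp_rot: [-56.0, 89.4, -44.8]
wrist_force: [0.4, -0.3, -0.7]
opening: 0.0624
```

```bash
python3 - <<'E'
from look import *
f,P=look('k1',''); o,R,p=state(); T=(P-p)@R
h=cv2.cvtColor(f,cv2.COLOR_BGR2HSV)
with np.errstate(invalid='ignore'):
    m=(cv2.inRange(h,*BLUE)>0)&(P[...,2]>.06)&(abs(T[...,1])<.05); q=P[m]; print('tray',cv2.minAreaRect(q[:,:2].astype(np.float32)*1000),T[m].min(0).round(4),T[m].max(0).round(4))
    m=(h[...,1]<70)&(P[...,2]>.014)&(P[...,2]<.027)&(abs(T[...,1])<.06)&(T[...,2]<.0); q=P[m]; print('block',len(q),T[m].min(0).round(4),T[m].max(0).round(4))
print(goto(0.532,0.274,0.0305,101.3))
E
```

```text
t 50.0 tcp [0.5306 0.2722 0.0713] yaw 101.19 open 0.0624 F [ 0.4 -0.3 -0.7]
tray ((528.2525634765625, 273.25689697265625), (108.4137954711914, 64.53804779052734), 11.32733154296875) [-0.0758 -0.0313 -0.057 ] [-0.0114  0.0332  0.0515]
block 1515 [ 0.0499 -0.0294 -0.0594] [ 0.0579  0.0361 -0.0517]
(array([0.042 , 0.0014, 0.0006]), np.float64(-0.0018))
```

Call:
{"op": "apply_moves", "data": {"commands": [[0.015,0.002,0,0,-1],[0.028,0.002,0,0,-1],[0.036,0.002,0,0,-1],[0.041,0.002,0,0,-1],[0.041,0.002,0,0,-1],[0.041,0.002,0,0,-1],[0.041,0.002,0,0,1],[0.041,0.002,0,0,1],[0.041,0.002,0,0,1],[0,0.002,0,0,1],[-0.04,0.002,0,0,1],[-0.08,0.002,0,0,1]]}}

```text
time: 51.25
ee_pos: [0.5299, 0.2751, 0.1541]
tcp_rot: [-44.1, 89.4, -32.9]
wrist_force: [0.7, 0.3, 0.4]
opening: 0.0853
```

Call:
{"op": "apply_moves", "data": {"commands": [[-0.02,-0.18,-0.04,0,1],[-0.02,-0.18,-0.04,0,1],[-0.02,-0.18,-0.04,0,1],[-0.02,-0.18,-0.04,0,1],[-0.02,-0.18,-0.04,0,1],[-0.02,-0.18,-0.04,0,1]]}}

```text
time: 51.85
ee_pos: [0.5257, 0.0903, 0.1756]
tcp_rot: [-39.9, 89.4, -28.8]
wrist_force: [1.0, -0.2, -1.1]
opening: 0.0851
```

```bash
python3 - <<'E'
from look import *
f,P=look('z1','',(.35,.7,-.1,.4)); o,R,p=state()
h=cv2.cvtColor(f,cv2.COLOR_BGR2HSV)
for x in blobs(f,P,*BLUE,.035,.055,100,(.35,.7,.15,.4)): print('blue',x)
for x in blobs(f,P,*YEL,.004,.04,100,(.35,.7,-.15,.12)): print('yel',x)
with np.errstate(invalid='ignore'):
    m=(P[...,2]>.0265)&(P[...,2]<.04)&(P[...,0]>.4)&(P[...,0]<.62)&(abs(P[...,1])<.06)
n,l,st,c=cv2.connectedComponentsWithStats(m.astype(np.uint8))
for i in range(1,n):
    if st[i,4]>60: q=P[l==i]; print('lens?',st[i],q.mean(0).round(4),cv2.minAreaRect(q[:,:2].astype(np.float32)*1000)[1])
ft,Pt=cloud('top'); save('z1t',ft)
for x in blobs(ft,Pt,*BLUE,.035,.055,100,(.35,.7,.15,.4)): print('top blue',x)
g=np.hstack([f[:,:400],cv2.resize(ft[180:320,120:490],(400,151))[:0].reshape(0,400,3) if 0 else np.vstack([cv2.resize(ft[190:330,130:490],(400,156)),np.zeros((264,400,3),np.uint8)])]); save('zz',g)
E
```

```text
t 51.85 tcp [0.5257 0.0903 0.1756] yaw 101.09 open 0.0851 F [ 1.  -0.2 -1.1]
blue (8193, array([480., 241.]), array([0.5287, 0.2735, 0.0445]), array([529.9, 275.2]), array([110.5,  65.9]), 11.4)
yel (4105, array([168., 159.]), array([ 0.5147, -0.017 ,  0.0242]), array([526.4, -14.9]), array([ 64.7, 155.1]), 85.4)
yel (380, array([175., 128.]), array([ 0.4831, -0.0107,  0.0306]), array([483.3, -10.8]), array([18.2, 17.8]), 45.2)
yel (358, array([196., 141.]), array([0.4913, 0.0076, 0.0305]), array([491.4,   7.4]), array([17.7, 17.7]), 52.2)
lens? [ 143   89   65   64 1806] [ 0.477  -0.0119  0.0304] (55.70210647583008, 39.48215866088867)
lens? [128 224  13  25 191] [ 0.5898 -0.0396  0.0335] (6.950706958770752, 21.018266677856445)
lens? [170 235  12  24 171] [5.927e-01 1.000e-04 3.360e-02] (6.38555383682251, 21.260629653930664)
```

View pics/zz.png

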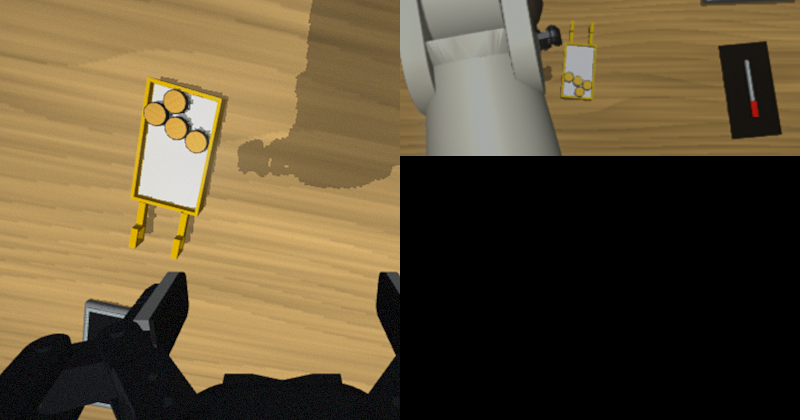

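```bash
python3 -c "
from h import *
print(bot.get_obs()['time']); f,P=cloud('top'); print(blobs(f,P,*RED,0,0.05,10)); print(bot.job_done())"
```

```text
51.95
[(89, array([449., 287.]), array([ 0.4292, -0.3669,  0.0125]), array([ 429.3, -368.8]), array([31.7, 18.8]), 5.4)]
the job is handed in; nothing more can be done
None
```

The job is done and handed in after about 52 s of robot time. No verdict was reported.

- **What I did:** I put the four lenses glass up in a row in the blue tray and capped it with the yellow one. I pushed the pin through all four eyes, then lifted the pair by the pin and laid it down turned over. The pin went back on its mat, and the blue tray was set mouth down on the grey block.
- **Last checks, all good:**
  - All four lenses lie thread side up and flat in the yellow tray, with two of them measured at about 30.5 mm.
  - The yellow tray is mouth up on the desk.
  - The blue tray is about 2 mm off the block's centre, with its top at 44.5 mm.
  - The pin is back at its first place on the mat.
  - The gripper is open and clear of everything.
- **Not checked:** I did not measure the flask, phone and strip again at the end; no contact with them was seen.

No check failed. The cameras and the arm's own readings disagreed by 1 to 2 mm in places, so I made the two tight fits, capping and pinning, from both parts seen in one picture.

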